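Pack the shoe-care case and shut it

TASK

Pack the shoe-care case: take the brush off its sloping rest and lay it, bristles down, in the long compartment, then set the red polish tin, right way up, in the small compartment; set both down, do not drop them. Then lower the lid gently until it is fully shut without letting it slam, and after that swing the brass catch across the lid as far as it goes. Leave the other tins and everything else on the bench where they are.

Things in the scene. Friction and masses are not known exactly. Their poses are not given: they have to be found in the camera images.
- case: Light wooden case fixed to the bench, 180 mm (its x) by 300 mm (y) by 85 mm high, walls and floor 6 mm. Origin: centre of its underside, on the bench. The lid is hinged along its +x side, away from the robot. A divider at y = -35 mm, 61 mm high, parts the long compartment from the small one. A dark block (46 by 36 mm, 97 mm high, at x 0, y -168 mm) on the outside of its -y wall carries the catch.
- long_floor (a point): Centre of the long compartment's floor, case frame (0, 56, 6) mm, axes as the case's. The compartment is 168 mm in x and 176 mm in y; 79 mm deep to the shut lid.
- small_floor (a point): Centre of the small compartment's floor, case frame (0, -91, 6) mm, axes as the case's. The compartment is 168 mm in x and 106 mm in y.
- lid (a joint): Angle of the case's lid, a dark wooden panel 180 mm (hinge to free edge) by 300 by 10 mm thick, 0.3 kg, no handle. 0 = shut, its top 95.5 mm above the bench; 1.57 = upright; larger leans away from the robot (stop 1.9). It starts open. The hinge is stiff (0.42 N m friction): the lid stays at any angle it is left.
- lid_hinge (a point): Point on the lid's hinge line at its middle, case frame (90, 0, 85.5) mm. The point's axes turn with the lid: -x runs from the hinge to the free edge, z is the normal of the lid's outer face (up when shut). The 10 mm panel lies between z 0 (inner face) and z 10 mm.
- lid_edge (a point): Middle of the lid's free edge, half-way through its thickness: in lid_hinge's axes (-180, 0, 5) mm.
- catch (a joint): Angle of the catch, a flat brass bar (18 mm wide, 100 to 108 mm above the bench) on an upright pivot at case frame x 0, y -168 mm. 0 = bar along the case's -x, beside the lid; 1.57 = bar along the case's +y, across the lid (stop 1.571). It starts near 0. It grows clockwise seen from above. Stiff (0.05 N m friction), it stays where it is left.
- catch_post (a point): Top centre of the black round post, 18 mm diameter, standing upright on the catch bar 62 mm from the pivot; its top is 140 mm above the bench, its foot (the top of the bar) 108 mm.
- rest: Plywood rest fixed to the bench, 190 mm along its y; its upper face slopes 30 degrees, rising towards the rest's +x, so the face looks to its -x. Origin: centre of its underside on the bench; the middle of the face is 100 mm above. Two stops, 18 mm wide at y = -62 and +62 mm, stand 22 mm out of the face below the brush; between them the brush's lower edge is free.
- brush: Shoe brush: wooden back 50 mm (its x) by 150 mm (y) by 28 mm on dark bristles (rigid, 42 by 142 by 22 mm), 50 mm high in all, about 0.17 kg. Origin: centre of the bristles' underside; z points from bristles to back. At the start it lies on the rest, z square to the sloping face (30 degrees from vertical), y along the rest's y.
- tin_red: Round polish tin with a red top, 58 mm diameter, 30 mm high, about 0.09 kg, steel-coloured lower half. Origin: centre of its underside. It stands on the bench in a row with the black and the white tin; which stands where varies.
- tin_black: The same tin with a black top; to be left alone.
- tin_white: The same tin with an off-white top; to be left alone.
- last: Wooden shoe last, 215 by 65 by 86 mm, lying on the bench behind; bystander. Origin under its middle.
- hammer: Hammer lying on the bench beyond the tins, at the right; bystander.
- glue: Yellow bottle, 60 mm diameter, 130 mm high, standing behind the case; bystander. Origin: centre of its underside.
- mug: Blue mug, 76 mm wide, 90 mm high, standing behind the case; bystander. Origin: centre of its underside.
- phone: Black telephone, 150 by 72 by 9 mm, lying on the bench near the robot, to its left; bystander.
Not all that is in view belongs to the job. Of the things that look like the tin_red, the middle-sized one is meant.

How it is judged:
On the way, in this order (a step that is already met when the one before it is completed fails the run):
1. the brush lies bristles down on the floor of the long compartment, let go, the lid still open (x of brush in the frame of case between -0.082 and 0.082 m and y of brush in the frame of case between -0.03 and 0.142 m and z of brush in the frame of case below 0.012 m and angle between brush's own z axis and vertical below 0.15 rad and contact force between the fingers and brush below 0.1 N and value of joint lid above 1 rad), for 0.2 s.
2. the red tin stands upright on the floor of the small compartment, let go, the lid still open (x of brush in the frame of case between -0.082 and 0.082 m and y of brush in the frame of case between -0.03 and 0.142 m and z of each of brush, tin_red in the frame of case below 0.012 m and angle between each of brush, tin_red's own z axis and vertical below 0.15 rad and x of tin_red in the frame of case between -0.082 and 0.082 m and y of tin_red in the frame of case between -0.142 and -0.04 m and contact force between the fingers and tin_red below 0.1 N and value of joint lid above 1 rad), for 0.2 s.
3. the lid is fully shut, the catch not yet over it (value of joint lid below 0.04 rad and value of joint catch below 0.6 rad), for 0.2 s.
4. the catch is swung across the lid to its stop (value of joint lid below 0.04 rad and value of joint catch above 1.4 rad), for 0.2 s.
At the end, for the whole second after the job is handed in: Brush bristles down (within 0.15 rad) on the floor of the long compartment and red tin upright (within 0.15 rad) on the floor of the small one, both at rest; lid shut within 0.04 rad; catch across the lid, past 1.4 rad (all of step 4 and x of brush in the frame of case between -0.082 and 0.082 m and y of brush in the frame of case between -0.03 and 0.142 m and z of each of brush, tin_red in the frame of case below 0.012 m and angle between each of brush, tin_red's own z axis and vertical below 0.15 rad and x of tin_red in the frame of case between -0.082 and 0.082 m and y of tin_red in the frame of case between -0.142 and -0.04 m and linear speed of each of brush, tin_red below 0.03 m/s); the robot touches nothing.
It fails at once if the brush is dropped: it falls free faster than 0.9 m/s (about 4 cm) (contact force between the fingers and brush below 0.05 N and linear speed of brush above 0.9 m/s).
It fails at once if the red tin is dropped: it falls free faster than 0.9 m/s (about 4 cm) (contact force between the fingers and tin_red below 0.05 N and linear speed of tin_red above 0.9 m/s).
It fails at once if the lid slams: it falls shut faster than 4 rad/s (velocity of joint lid below -4 rad/s).
It fails at once if a tin that is to be left alone is moved by more than 30 mm (distance of any of tin_black, tin_white from where it was at the start of the episode above 0.03 m).
It fails at once if the last, hammer, bottle, mug or telephone is moved by more than 30 mm (distance of any of last, hammer, glue, mug, phone from where it was at the start of the episode above 0.03 m).
It also fails if it takes over 72 s, if anything falls off the work surface, if the arm or the gripper's body presses on something with over 40 N, if the wrist force passes 120 N, or if a joint passes its speed limit or range.

ROBOT

A 6-joint arm with a two-finger parallel gripper is mounted at the origin on the work surface. World frame = base frame: x ahead of the robot, y to its left, z up, the work surface at z = 0. Lengths are in m, angles in rad, forces in N, time in s.
With the tool pointing down it reaches from about 0.375 to 0.925 m from the base axis. Payload 5.7 kg.
Tool frame: the origin (TCP) lies on the centre line of the jaws, within the pads' length; the fingertips stand 8 mm ahead of it and the grasp point (between the pads) lies 11 mm behind it; z points along the fingers, y is the direction in which the jaws open and shut (so a half turn about z gives the same grasp; the last joint's range is limited). The gripper opens to 88 mm and grips with 3 to 60 N. Pads are 20 mm wide; open, the fingers measure 115 mm over their backs; the gripper's body (75 mm by 178 mm) begins 61 mm behind the grasp point.
Start: joints at [1.081, 0.359, 1.51, -0, 1.272, -0.115], TCP at [0.22, 0.558, 0.207] pointing down, gripper open.
Joint ranges: [-2.97, 2.97], [-1.01, 2.36], [0.21, 2.38], [-0.96, 4.11], [0.2, 2.71], [-2.98, 2.98]. Speed limits (rad/s): [2.39, 2.39, 3.14, 3.14, 3.14, 3.14].

INTERFACE

Orientations are given as a unit quaternion [x, y, z, w].
In Python, from rig import observe, vision, workorder, spotter gives the robot as it stands. The module is installed in compiled form; this text tells all that it offers.
- The arm moves only by the shell command python3 -m creep 'ROWS'. ROWS is JSON, a list that holds one entry, the list of rows, each a list of 7 numbers: the turn, a rotation vector about the tool's x, y, z in units of 5 degrees (1.0 is 5 degrees), then the shift along the tool's x, y, z in units of 50 mm (1.0 is 50 mm), then the finger opening in mm, from 0 to 87.8. A call has 1 to 20 rows; each row is the pose to reach, as a shift and turn from the pose measured when the call began, along the tool's axes at that moment; what a row does not reach only later rows make up. A row lasts 1/10 s, in which the tool goes at most 50 mm and 8.59 degrees, less where a joint would pass 70% of its speed; a pose out of reach is approached as far as the arm can. A call with a gripper value outside its range is refused whole. The fingers move at their own pace and stop on an object; the grip force is fixed at half the most. Time passes only in rows, so rows that repeat a pose let the fingers close. It gives the time, the measured TCP pose, the force and the opening at its end, in the units of the state.
- observe(): the state, without advancing time (a new reading comes with each control period).
- vision.read_camera(name): name is "side" or "top" or "wrist"; returns the picture (400x640x3 uint8, blue, green, red); there is no depth.
- vision.camera_info(name): a dict with "mtx" (3x3 intrinsics, pixels), "distortion" ([k1, k2, p1, p2, k3] as OpenCV has them; the pictures are not rectified), "extrinsics" (4x4, takes a point from world to camera coordinates). Camera axes: x right, y down, z forward; pixel columns grow to the right and rows downward; lengths in m; the calibration is good to about 2 mm. A picture is of the moment at which its call begins: read the wrist's pose just before it. camera_info takes no time and is no camera call; for the wrist camera it gives the pose at the moment of the call.
- workorder.hand_in(): hands the job in, once; it reports no verdict.
Trained networks look in the newest picture that a camera, given by its name, has taken for a name from the list of things; names that differ only in an ending like _2 or _b are one class to them, and where a whole thing is asked for, a point or a joint stands for the part that bears it (a point fixed in the world has none). Each returns a list of dicts, best first, with "confidence" (0 to 1); they miss things now and then, are a little off and sometimes report something else, mostly with a low value. They report only what shows in the picture. A call takes as long as a camera call. They do not tell look-alikes from the thing itself.
- spotter.masks_of(target, camera): "region" (400x640 bool, what is visible of it) and "rect" ([left, top, right, bottom] in pixels, round what is visible of it).
The state is a dict: "time": time; "qpos": joint angles; "joint_velocities": joint speeds; "tau": joint torques, N m; "tcp_pos": TCP position; "eef_rot": TCP orientation; "force": force on the tool from outside, world axes, zero at the start; "ft_torque": the same for the moment, N m; "finger_gap": opening from 0.0 (shut) to 1.0 (fully open).
Only numpy, scipy, OpenCV 4.12 (cv2) and the standard library are available. Lean on these libraries where they do the work, as an engineer would, in place of code of your own. Each camera call takes 0.05 s, during which the arm holds its last target.

## Working session

There is one attempt and no reset: what is moved stays moved. The work goes in short steps, Python scripts to look and compute and a shell command to move; the robot and the scene stay as the last step left them, time stands still between calls to the robot, and variables do not carry over. Pictures are saved under pics/ and viewed, and the job is handed in when it is done.

```bash
mkdir -p pics; ls
python3 - <<'E'
from rig import observe, vision
import cv2
s=observe(); print(s)
for n in ['top','side','wrist']:
    i=vision.camera_info(n); print(n,i)
    cv2.imwrite(f'pics/{n}0.png',vision.read_camera(n))
E
```

```text
pics
{'time': 0.0, 'qpos': array([ 1.08087205e+00,  3.59505056e-01,  1.51143032e+00, -7.38313322e-06,
        1.27247613e+00, -1.15099344e-01]), 'joint_velocities': array([-7.27851046e-04,  2.79704131e-04,  2.99413345e-03, -4.10525303e-05,
        2.23789300e-03, -1.22887337e-03]), 'tau': array([ 7.47044269e-04, -5.15381992e+01, -2.70724833e+01,  6.75312476e-02,
        3.50751949e-02, -1.54683153e-04]), 'tcp_pos': array([0.21933703, 0.55770529, 0.20571038]), 'eef_rot': array([ 1.86316149e-01,  9.82489423e-01, -8.69181187e-04, -2.67567912e-04]), 'force': array([0.29385785, 1.046175  , 0.16836832]), 'ft_torque': array([ 0.04142738, -0.01035879,  0.02583173]), 'finger_gap': 1.0017043349439416}
top {'mtx': array([[432.18853433,   0.        , 310.10610909],
       [  0.        , 432.18853433, 198.983793  ],
       [  0.        ,   0.        ,   1.        ]]), 'distortion': array([-0.10231287,  0.        ,  0.        ,  0.        ,  0.        ]), 'extrinsics': array([[-2.56316798e-02, -9.99663097e-01, -4.08780940e-03,
        -1.66695150e-02],
       [-9.92458768e-01,  2.59368574e-02, -1.
[... 539 characters left out ...]
      [-0.10630941, -0.72046742, -0.68529191,  0.103069  ],
       [ 0.09117406,  0.67923104, -0.7282393 ,  1.36050361],
       [ 0.        ,  0.        ,  0.        ,  1.        ]])}
wrist {'mtx': array([[309.97938005,   0.        , 312.9413591 ],
       [  0.        , 309.97938005, 200.02654405],
       [  0.        ,   0.        ,   1.        ]]), 'distortion': array([-0.04565708,  0.        ,  0.        ,  0.        ,  0.        ]), 'extrinsics': array([[ 0.36537211,  0.93085951, -0.00194995, -0.59879396],
       [ 0.88846345, -0.34810468,  0.29909168, -0.03604142],
       [ 0.27773355, -0.11101222, -0.95422239,  0.39298678],
       [ 0.        ,  0.        ,  0.        ,  1.        ]])}
```

View pics/top0.png

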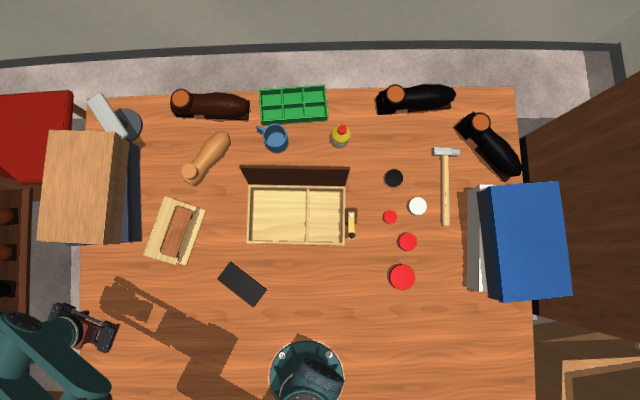

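View pics/side0.png

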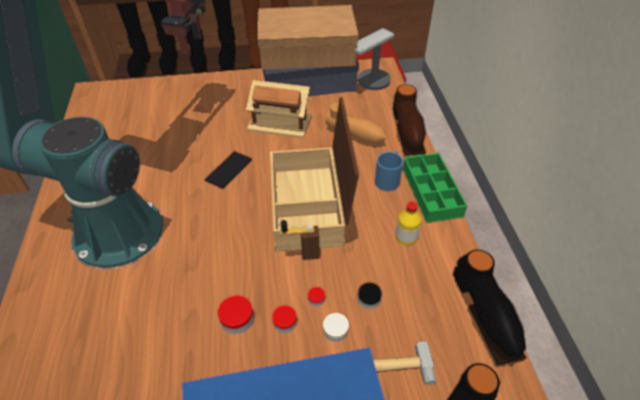

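View pics/wrist0.png

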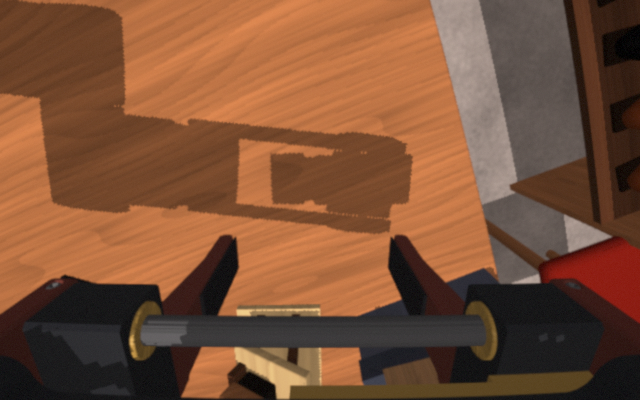

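The top view shows the case at about (297,215) with its lid up along the row 175. The brush on its rest is near (177,228) and the catch near (351,222). The red tins are small at (390,216), medium at (407,241) and large at (402,277), so the middle-sized one at (407,241) should be tin_red. I'll enlarge to confirm and measure.

```bash
cat > h.py <<'E'
import numpy as np, cv2
from rig import observe, vision, spotter
from scipy.spatial.transform import Rotation as R
def ray(cam,uv,info=None):
    i=info or vision.camera_info(cam)
    p=cv2.undistortPoints(np.array([[uv]],float),i['mtx'],i['distortion'])[0,0]
    E=i['extrinsics']; Rm=E[:3,:3]; c=-Rm.T@E[:3,3]
    return c,Rm.T@np.array([p[0],p[1],1])
def onz(cam,uv,z,info=None):
    c,d=ray(cam,uv,info); return c+d*(z-c[2])/d[2]
def proj(cam,P,info=None):
    i=info or vision.camera_info(cam); E=i['extrinsics']
    P=np.atleast_2d(np.asarray(P,float))
    return cv2.projectPoints(P,cv2.Rodrigues(E[:3,:3])[0],E[:3,3],i['mtx'],i['distortion'])[0][:,0]
def crop(img,x0,y0,x1,y1,k,name):
    cv2.imwrite('pics/'+name,cv2.resize(img[y0:y1,x0:x1],None,fx=k,fy=k,interpolation=cv2.INTER_CUBIC))
E
python3 - <<'E'
from h import *
t=cv2.imread('pics/top0.png'); s=cv2.imread('pics/side0.png')
crop(t,140,160,300,270,5,'c1.png'); crop(t,230,155,430,295,4,'c2.png')
crop(s,200,220,400,350,4,'c3.png'); crop(s,230,70,370,170,5,'c4.png')
for n in ['tin_red']:
  for c in ['top','side']:
    vision.read_camera(c)
    for d in spotter.masks_of(n,c):
        m=d['region']; ys,xs=np.nonzero(m); print(n,c,d['confidence'],d['rect'],xs.mean(),ys.mean(),m.sum())
for p in [(390,216),(407,241),(402,277)]:
    print(p,onz('top',p,0.03))
E
```

```text
tin_red top 0.79 [384.2, 266.3, 415.2, 292.7] 401.1305114638448 276.69488536155205 567
tin_red top 0.52 [406.2, 196.7, 428.2, 214.5] 416.84115523465704 205.51263537906138 277
tin_red top 0.49 [397.4, 235.0, 416.8, 250.4] 407.0601503759398 241.5639097744361 266
tin_red side 0.85 [216.2, 298.5, 251.4, 334.8] 235.3710407239819 314.17828054298644 1105
tin_red side 0.77 [307.4, 285.0, 326.9, 304.4] 315.8595988538682 295.72779369627506 349
tin_red side 0.61 [272.4, 303.4, 298.5, 328.6] 283.8117229129663 318.83303730017764 563
tin_red side 0.45 [323.8, 101.3, 388.6, 144.5] 357.37124463519314 126.0912017167382 932
(390, 216) [ 0.50595789 -0.28630508  0.03      ]
(407, 241) [ 0.42439359 -0.33736583  0.03      ]
(402, 277) [ 0.31105741 -0.31613425  0.03      ]
```

View pics/c1.png

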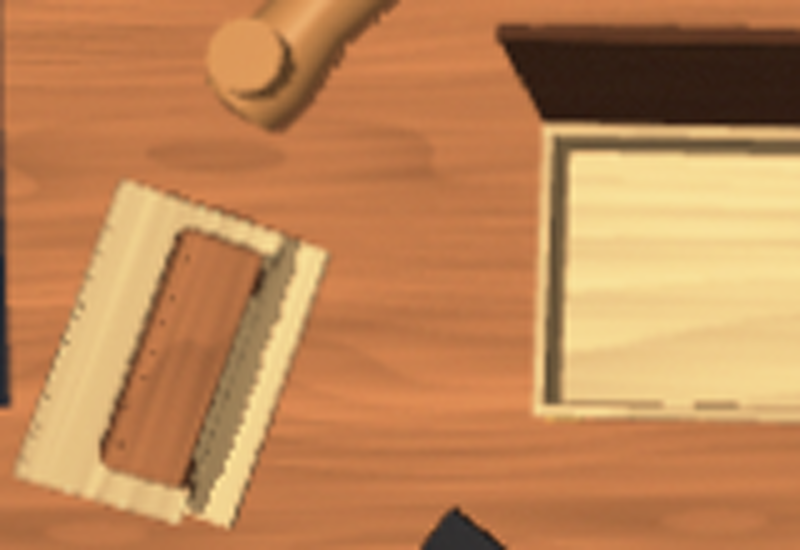

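View pics/c2.png

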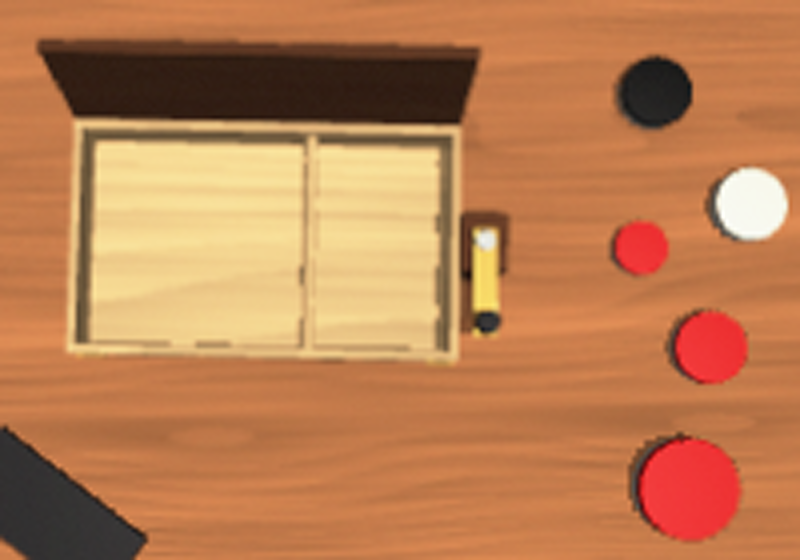

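View pics/c3.png

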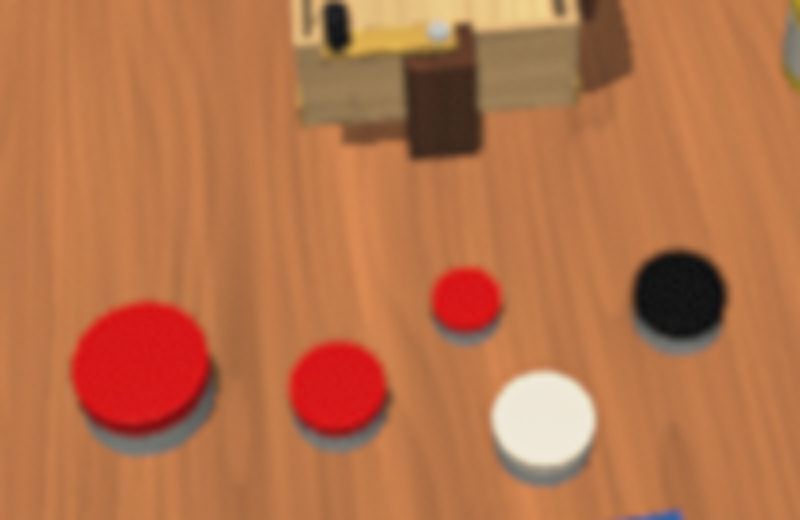

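View pics/c4.png

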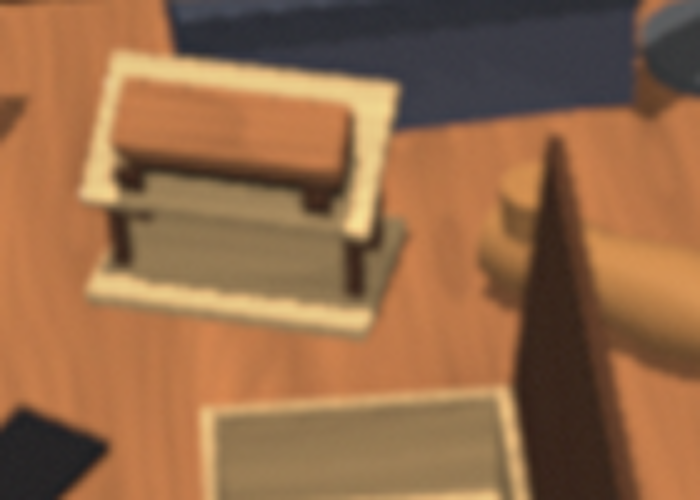

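The medium tin at (407,241) matches the black and white tins in size (58 mm), and the small and large ones are decoys. Next I'll fit the case from its rim corners and the brush from its silhouette in both cameras.

```bash
cat > fit.py <<'E'
from h import *
from scipy.optimize import least_squares, minimize
infos={c:vision.camera_info(c) for c in ['top','side']}
def box(cx,cy,z0,z1,lx,ly): return np.array([[cx+a*lx/2,cy+b*ly/2,z] for a in(-1,1) for b in(-1,1) for z in(z0,z1)])
# case
vision.read_camera('top'); vision.read_camera('side')
rim=np.array([[-.09,.15,.085],[-.09,-.15,.085],[.09,.15,.085],[.09,-.15,.085]])
pt=np.array([(246.75,243.5),(344.5,245.5),(248.75,185),(345,186.9)])
def T(p,P): 
    c,s=np.cos(p[2]),np.sin(p[2]); return np.c_[p[0]+c*P[:,0]-s*P[:,1],p[1]+s*P[:,0]+c*P[:,1],P[:,2]]
r=least_squares(lambda p:(proj('top',T(p,rim),infos['top'])-pt).ravel(),[.5,0,0]); print('case',r.x,np.round(r.fun,1))
q=proj('side',T(r.x,np.r_[rim,[[-.09,-.15,0],[.09,-.15,0],[0,-.168,.097]]]),infos['side']); print(np.round(q,1))
print('post',proj('top',T(r.x,np.array([[-.062,-.168,.14],[0,-.168,.108]])),infos['top']))
# brush
ms={}
for c in ['top','side']:
    for d in spotter.masks_of('brush',c): print(c,d['confidence'],d['rect'])
    ms[c]=spotter.masks_of('brush',c)[0]['region']
    cv2.imwrite(f'pics/m_{c}.png',ms[c]*255)
A=np.r_[box(0,0,.022,.05,.05,.15)];B=box(0,0,0,.022,.042,.142)
def bpose(p):
    Rm=R.from_euler('z',p[3]).as_matrix()@R.from_euler('y',-np.pi/6).as_matrix()
    return Rm,np.array(p[:3])
def hull(p,c,K=8):
    Rm,t=bpose(p); m=np.zeros((400,640),np.uint8)
    for P in (A,B):
        u=proj(c,P@Rm.T+t,infos[c]); cv2.fillConvexPoly(m,cv2.convexHull(np.round(u*256).astype(np.int32)),255,shift=8,lineType=cv2.LINE_AA)
    return m/255.
def cost(p): return sum(np.abs(cv2.GaussianBlur(hull(p,c),(5,5),1)-cv2.GaussianBlur(ms[c].astype(float),(5,5),1)).sum() for c in ms)
if __name__=='__main__':
    p0=onz('top',(177,228),.14); best=None
    for z in (.09,.1,.11):
        b=minimize(cost,[p0[0],p0[1],z,np.radians(72)],method='Nelder-Mead',options=dict(initial_simplex=np.array([[p0[0],p0[1],z,1.26]]+[[p0[0]+.02*(i==0),p0[1]+.02*(i==1),z+.02*(i==2),1.26+.1*(i==3)] for i in range(4)]),maxiter=400))
        print(b.fun,b.x); best=b if best is None or b.fun<best.fun else best
    print('brush',best.x, {c:(ms[c].sum(),hull(best.x,c).sum()) for c in ms})
    for c,(x0,y0,x1,y1) in {'top':(140,160,300,270),'side':(230,70,370,170)}.items():
        im=cv2.resize(cv2.imread(f'pics/{c}0.png')[y0:y1,x0:x1],None,fx=5,fy=5)
        Rm,t=bpose(best.x)
        for P in (A,B):
            u=(proj(c,P@Rm.T+t,infos[c])-[x0,y0]+.5)*5
            for i in range(8):
                for j in range(i):
                    if bin(i^j).count('1')==1: cv2.line(im,tuple(map(int,u[i])),tuple(map(int,u[j])),(255,0,0) if P is A else (0,255,0),1)
        cv2.imwrite(f'pics/f_{c}.png',im)
E
python3 fit.py
```

```text
case [ 0.51244563  0.01273678 -0.04520519] [-0.2 -0.1  0.1 -0.2 -0.1  0.2  0.2  0.1]
[[269.  152.4]
 [272.2 232.4]
 [330.4 148.2]
 [343.6 226.8]
 [274.6 252.8]
 [342.7 247.3]
 [308.5 232.2]]
post [[352.25931625 235.62716592]
 [351.46354676 215.45355857]]
top 0.89 [159.7, 204.6, 193.3, 258.4]
side 0.7 [249.6, 84.7, 298.3, 106.0]
245.23269990050818 [0.47747183 0.39185696 0.09625234 1.20743163]
245.4638592465181 [0.47741152 0.39189103 0.09647161 1.21124517]
245.54100169593744 [0.47744804 0.39158884 0.09663076 1.20240092]
brush [0.47747183 0.39185696 0.09625234 1.20743163] {'top': (np.int64(987), np.float64(1056.8980392156864)), 'side': (np.int64(887), np.float64(1054.6470588235295))}[ WARN:0@4.375] global loadsave.cpp:1063 imwrite_ Unsupported depth image for selected encoder is fallbacked to CV_8U.
```

View pics/f_top.png

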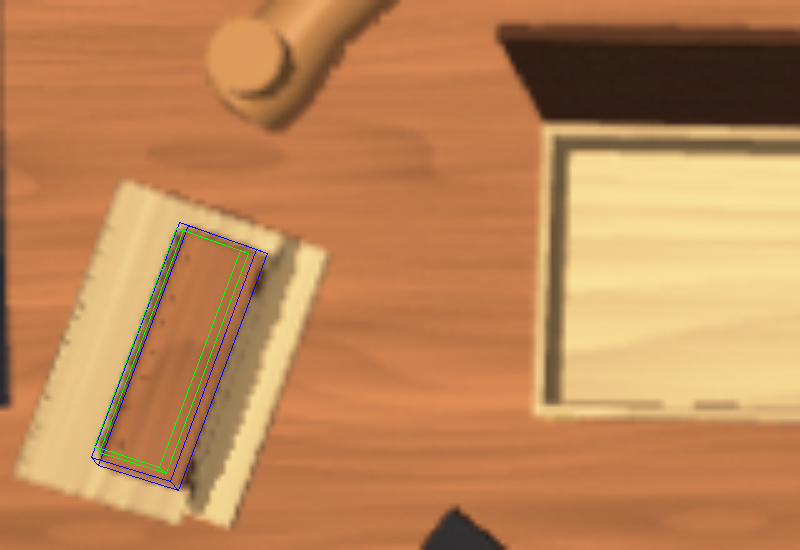

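View pics/f_side.png

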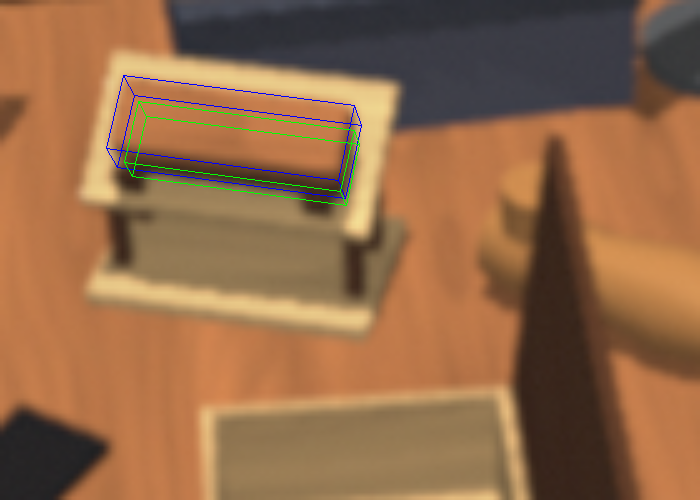

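The case fit reads pose (0.512, 0.013) with yaw −0.045 rad, with residuals of 0.2 px or less, and the side-view corners agree. The brush is near (0.477, 0.392) with yaw about 1.21 rad. I'll write a move calculator, go to a pre-grasp pose square to the slope, and refine there with the wrist camera.

```bash
cat >> h.py <<'E'
CASE=np.array([0.51245,0.01274,-0.0452])
def c2w(p):
    c,s=np.cos(CASE[2]),np.sin(CASE[2]); return np.array([CASE[0]+c*p[0]-s*p[1],CASE[1]+s*p[0]+c*p[1],p[2]])
def w2c(p):
    c,s=np.cos(CASE[2]),np.sin(CASE[2]); d=np.asarray(p)[:2]-CASE[:2]; return np.array([c*d[0]+s*d[1],-s*d[0]+c*d[1],p[2]])
def down(yaw_y): # tool down with tool y at angle
    y=np.array([np.cos(yaw_y),np.sin(yaw_y),0]); z=np.array([0,0,-1.]); return np.c_[np.cross(y,z),y,z]
def rows(pos,Rt=None):
    s=observe(); R0=R.from_quat(s['eef_rot']).as_matrix(); 
    rv=np.zeros(3) if Rt is None else R.from_matrix(R0.T@Rt).as_rotvec()
    d=R0.T@(np.asarray(pos)-s['tcp_pos'])
    print('row',np.round(np.degrees(rv)/5,2),np.round(d/.05,3),'n>=%.1f'%max(np.linalg.norm(d)/.05,np.degrees(np.linalg.norm(rv))/8.59))
def st():
    s=observe(); R0=R.from_quat(s['eef_rot']).as_matrix(); print('t%.2f'%s['time'],'tcp',np.round(s['tcp_pos'],4),'F',np.round(s['force'],1),'gap',round(float(s['finger_gap'])*87.8,1),'z',np.round(R0[:,2],3),'y',np.round(R0[:,1],3),'q',np.round(s['qpos'],2))
E
python3 - <<'E'
from h import *
s=observe();R0=R.from_quat(s['eef_rot']).as_matrix();i=vision.camera_info('wrist');E=i['extrinsics'];c=-E[:3,:3].T@E[:3,3]
print('cam in tool',R0.T@(c-s['tcp_pos']),'\n',R0.T@E[:3,:3].T)
for z in (.1,.13,.026):
  p=[0.4775,0.392,0.0965]; Rm=R.from_euler('z',1.222).as_matrix()@R.from_euler('y',-np.pi/6).as_matrix()
  Rt=np.c_[Rm[:,1],Rm[:,0],-Rm[:,2]]; rows(p+Rm[:,2]*z,Rt)
print(p+Rm[:,2]*.13)
# lid angle: free edge corners in top
for th in (1.4,1.5,1.6,1.7,1.8,1.9):
  e=[c2w([.09-.18*np.cos(th)-dz*-np.sin(th)*-1*-1,y,.0855+.18*np.sin(th)+dz*np.cos(th)]) for y in(.15,-.15) for dz in (0,)]
  print(th,np.round(proj('top',e),1).tolist(),np.round(proj('side',e),1).tolist())
E
```

```text
cam in tool [ 8.35761736e-02 -1.58133148e-04 -1.78779909e-01] 
 [[ 7.58121072e-04 -9.54172554e-01 -2.99256016e-01]
 [ 9.99999659e-01  8.21222285e-04 -8.51008814e-05]
 [ 3.26956635e-04 -2.99255850e-01  9.54172851e-01]]
row [-6.    0.08 -0.29] [-6.043 -2.207  0.469] n>=6.5
row [-6.    0.08 -0.29] [-6.051 -2.507 -0.05 ] n>=6.5
row [-6.    0.08 -0.29] [-6.024 -1.467  1.751] n>=6.4
[0.45528515 0.33091399 0.2090833 ]
1.4 [[238.6, 186.4], [350.2, 188.5]] [[319.7, 98.8], [332.5, 177.8]]
1.5 [[238.8, 179.8], [350.3, 181.8]] [[326.4, 97.7], [340.4, 176.5]]
1.6 [[239.0, 173.2], [350.4, 175.2]] [[333.1, 97.2], [348.3, 175.8]]
1.7 [[239.4, 166.7], [350.4, 168.7]] [[339.8, 97.2], [356.1, 175.7]]
1.8 [[239.8, 160.5], [350.3, 162.5]] [[346.3, 97.8], [363.8, 176.2]]
1.9 [[240.4, 154.7], [350.2, 156.7]] [[352.6, 98.9], [371.1, 177.2]]
```

```bash
python3 -m creep '[[[-3,0,-0.15,-3,-1.25,-0.5,80],[-6,0.08,-0.29,-6.05,-2.5,-0.05,80],[-6,0.08,-0.29,-6.05,-2.5,-0.05,80],[-6,0.08,-0.29,-6.05,-2.5,-0.05,80],[-6,0.08,-0.29,-6.05,-2.5,-0.05,80],[-6,0.08,-0.29,-6.05,-2.5,-0.05,80],[-6,0.08,-0.29,-6.05,-2.5,-0.05,80],[-6,0.08,-0.29,-6.05,-2.5,-0.05,80],[-6,0.08,-0.29,-6.05,-2.5,-0.05,80],[-6,0.08,-0.29,-6.05,-2.5,-0.05,80],[-6,0.08,-0.29,-6.05,-2.5,-0.05,80]]]'
python3 - <<'E'
from h import *
st(); cv2.imwrite('pics/w1.png',vision.read_camera('wrist'))
i=vision.camera_info('wrist')
np.save('w1.npy',i['extrinsics'])
E
```

```text
time: 1.75
tcp_pos: [0.4539, 0.3319, 0.2088]
eef_rot: [0.167, 0.951, 0.255, 0.044]
force: [-1.0, -0.2, -0.9]
finger_gap: 0.913
t1.75 tcp [0.4539 0.3319 0.2088] F [-1.  -0.2 -0.9] gap 80.2 z [ 0.169  0.47  -0.866] y [0.296 0.814 0.5  ] q [ 0.19  0.15  1.96  0.61  0.85 -1.4 ]
```

View pics/w1.png

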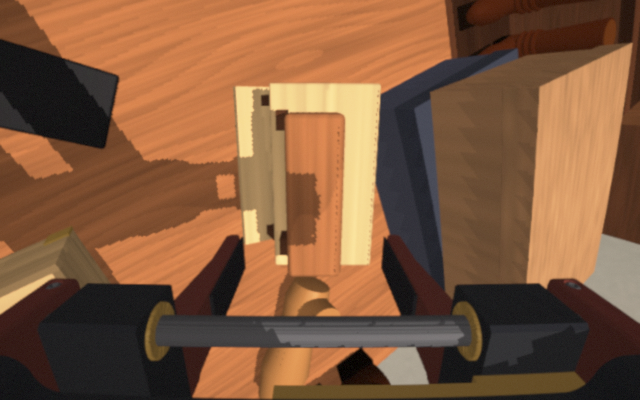

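Run:
```python
from h import *
crop(cv2.imread('pics/w1.png'),225,75,400,300,3,'c5.png')
for d in spotter.masks_of('brush','wrist'): print(d['confidence'],d['rect'])
```

```text
0.63 [282.3, 115.2, 346.1, 275.9]
0.35 [1.5, 41.2, 118.8, 147.6]
```

View pics/c5.png

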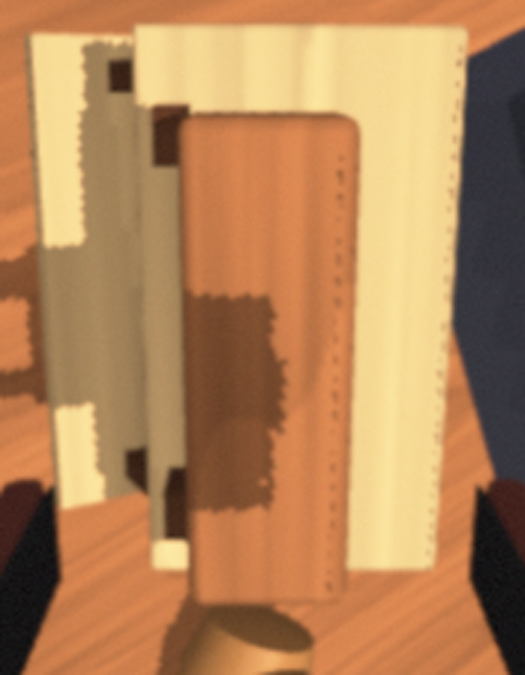

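Run:
```python
from h import *
from scipy.optimize import least_squares
i=vision.camera_info('wrist'); i['extrinsics']=np.load('w1.npy')
it=vision.camera_info('top')
P=np.array([[-.025,.075,.049],[.025,.075,.049],[-.025,-.075,.049],[.025,-.075,.049]])
uv=np.array([(285.3,112.9),(344.3,113.5),(288.3,276),(340,276.5)])
ut=np.array([(157.8+2.4,254),(177.6,258),(176,206),(192.7,211.6)])-.4 # top: order below
def T(p,P):
    Rm=R.from_euler('z',p[3]).as_matrix()@R.from_euler('y',-np.pi/6).as_matrix(); return P@Rm.T+p[:3]
f=lambda p:(proj('wrist',T(p,P),i)-uv).ravel()
r=least_squares(f,[.477,.392,.0965,1.22]); print('free',r.x,np.round(r.fun,1))
for z in (.0925,.0965,.1005):
    r2=least_squares(lambda q:f([q[0],q[1],z,q[2]]),[.477,.392,1.22]); print(z,r2.x,np.round(r2.fun,1))
print(np.round(proj('top',T(r.x,P),it),1))
p=r.x; Rm=R.from_euler('z',p[3]).as_matrix()@R.from_euler('y',-np.pi/6).as_matrix()
s=observe(); d=Rm.T@(s['tcp_pos']-p[:3]); print('tcp in brush',d)
Rt=np.c_[Rm[:,1],Rm[:,0],-Rm[:,2]]; rows(p[:3]+Rm[:,2]*.026,Rt)
```

```text
free [0.47590584 0.39523635 0.09598672 1.21915509] [-1.1  0.4  1.3  0.1 -0.4 -0.1  0.1 -0.5]
0.0925 [0.47739452 0.39661694 1.21649129] [-0.6  1.3  0.8  1.1 -0.4 -1.5 -0.6 -1.7]
0.0965 [0.47568749 0.39503347 1.21955731] [-1.1  0.3  1.4 -0.1 -0.4  0.1  0.2 -0.3]
0.1005 [0.47399307 0.39345562 1.22278503] [-1.7 -0.7  2.  -1.2 -0.3  1.7  1.1  1.2]
[[174.4 257.9]
 [158.3 253.2]
 [191.6 210.5]
 [175.8 205.1]]
tcp in brush [-0.00131795 -0.00096049  0.13119991]
row [-0.   -0.04  0.04] [0.013 0.027 2.104] n>=2.1
```

```bash
python3 -m creep '[[[0,0,0,0.01,0.03,0.7,80],[0,0,0,0.01,0.03,1.4,80],[0,0,0,0.01,0.03,1.8,80],[0,0,0,0.01,0.03,2.1,80],[0,0,0,0.01,0.03,2.1,80],[0,0,0,0.01,0.03,2.1,80],[0,0,0,0.01,0.03,2.1,80]]]'
python3 - <<'E'
from h import *
st(); im=vision.read_camera('side'); crop(im,200,40,400,190,4,'s2.png'); cv2.imwrite('pics/w2.png',vision.read_camera('wrist'))
E
```

```text
time: 2.55
tcp_pos: [0.4719, 0.3831, 0.1198]
eef_rot: [0.167, 0.951, 0.255, 0.045]
force: [-0.2, 0.9, 0.1]
finger_gap: 0.908
t2.55 tcp [0.4719 0.3831 0.1198] F [-0.2  0.9  0.1] gap 79.7 z [ 0.17   0.471 -0.866] y [0.294 0.814 0.501] q [ 0.3   0.34  1.98  0.75  0.62 -1.51]
```

View pics/s2.png

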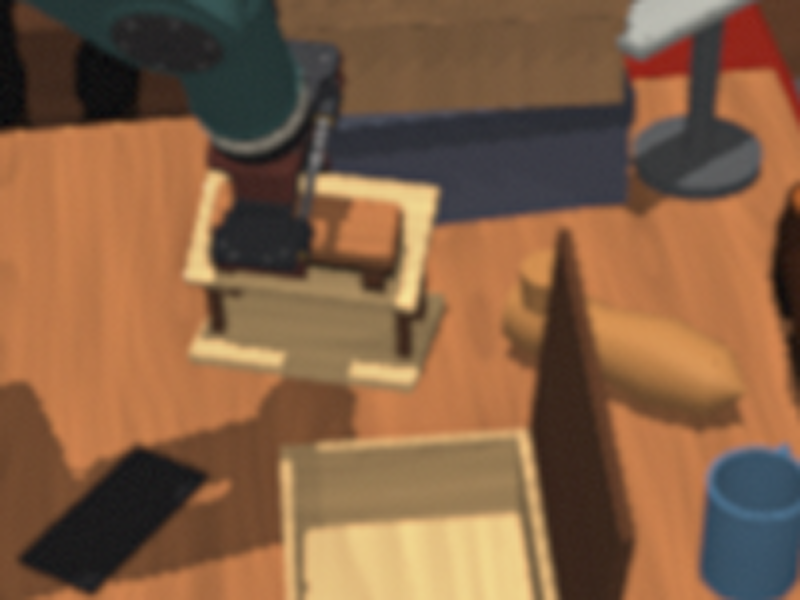

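View pics/w2.png

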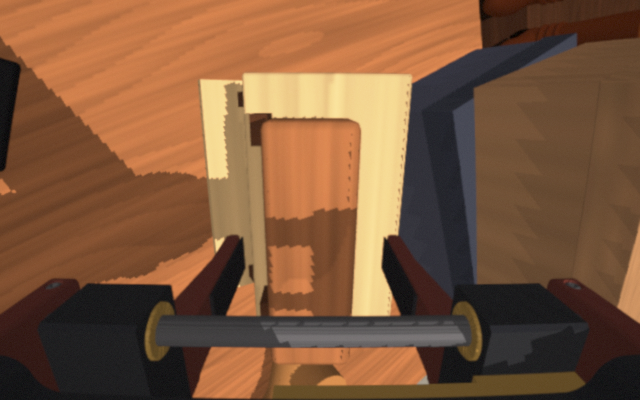

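The brush sits between the open fingers (brush columns 262–360, fingers at 240 and 388), and no force is registering. Next I'll close the gripper.

```bash
python3 -m creep '[[[0,0,0,0,0,0,60],[0,0,0,0,0,0,45],[0,0,0,0,0,0,40],[0,0,0,0,0,0,40],[0,0,0,0,0,0,40],[0,0,0,0,0,0,40],[0,0,0,0,0,0,40],[0,0,0,0,0,0,40]]]'
python3 - <<'E'
from h import *
st()
E
```

```text
time: 3.45
tcp_pos: [0.472, 0.3826, 0.1198]
eef_rot: [0.167, 0.951, 0.255, 0.045]
force: [-2.2, -4.5, 4.6]
finger_gap: 0.567
t3.45 tcp [0.472  0.3826 0.1198] F [-2.2 -4.5  4.6] gap 49.8 z [ 0.171  0.47  -0.866] y [0.294 0.814 0.5  ] q [ 0.3   0.34  1.98  0.75  0.62 -1.51]
```

```bash
python3 -m creep '[[[0,0,0,0,0,-0.3,40],[0,0,0,0,0,-0.8,40],[0,0,0,0,0,-1.5,40],[0,0,0,0,0,-2,40],[0,0,0,0,0,-2,40],[0,0,0,0,0,-2,40]]]'
python3 - <<'E'
from h import *
st(); t=c2w([-.02,.056,.215]); print(t); rows(t,down(CASE[2])); rows([.46,.25,.23],down(1.22))
crop(vision.read_camera('side'),200,0,400,150,4,'s3.png')
E
```

```text
time: 4.05
tcp_pos: [0.4551, 0.3354, 0.2069]
eef_rot: [0.167, 0.951, 0.255, 0.046]
force: [0.1, -0.0, -1.7]
finger_gap: 0.562
t4.05 tcp [0.4551 0.3354 0.2069] F [ 0.1 -0.  -1.7] gap 49.3 z [ 0.172  0.47  -0.865] y [0.294 0.814 0.501] q [ 0.2   0.16  1.96  0.61  0.84 -1.4 ]
[0.49500077 0.0695865  0.215     ]
row [ 5.19 -3.79 14.19] [-2.561 -4.011 -2.504] n>=9.1
row [6.01 0.01 0.04] [-0.674 -1.129 -1.187] n>=3.5
```

View pics/s3.png

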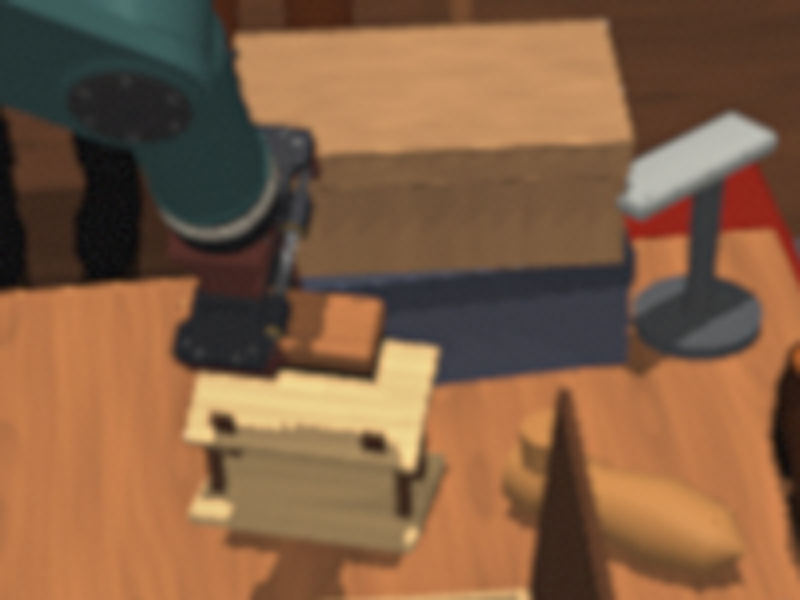

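The brush is lifted clear of the rest and firmly held. Next I'll level it and carry it over the case.

```bash
python3 -m creep '[[[3,0,0,-0.34,-0.5,-0.6,40],[6,0,0,-0.67,-1.13,-1.19,40],[6,0,0,-0.67,-1.13,-1.19,40],[6,0,0,-0.67,-1.13,-1.19,40],[6,0,0,-0.67,-1.13,-1.19,40],[6,0,0,-0.67,-1.13,-1.19,40],[6,0,0,-0.67,-1.13,-1.19,40]]]'
python3 - <<'E'
from h import *
st(); t=c2w([-.02,.056,.215]); print(t); rows(t,down(CASE[2]))
E
```

```text
time: 4.8
tcp_pos: [0.4579, 0.2498, 0.2279]
eef_rot: [0.173, 0.985, 0.0, -0.001]
force: [-0.5, -1.1, -1.7]
finger_gap: 0.57
t4.80 tcp [0.4579 0.2498 0.2279] F [-0.5 -1.1 -1.7] gap 50.1 z [-0.002  0.001 -1.   ] y [ 0.34  0.94 -0.  ] q [ 0.37  0.23  1.65  0.    1.27 -0.86]
[0.49500077 0.0695865  0.215     ]
row [-0.02 -0.02 14.54] [-1.924 -3.137  0.254] n>=8.5
```

```bash
python3 -m creep '[[[0,0,3,-0.4,-0.65,0.05,40],[0,0,6,-0.8,-1.3,0.1,40],[0,0,9,-1.2,-1.95,0.15,40],[0,0,12,-1.6,-2.6,0.2,40],[0,0,14.5,-1.92,-3.14,0.25,40],[0,0,14.5,-1.92,-3.14,0.25,40],[0,0,14.5,-1.92,-3.14,0.25,40],[0,0,14.5,-1.92,-3.14,0.25,40],[0,0,14.5,-1.92,-3.14,0.25,40],[0,0,14.5,-1.92,-3.14,0.25,40],[0,0,14.5,-1.92,-3.14,0.25,40]]]'
python3 - <<'E'
from h import *
st(); t=c2w([-.02,.056,.035]); rows(t,down(CASE[2])); print(w2c(observe()['tcp_pos']))
crop(vision.read_camera('top'),220,120,380,270,4,'t4.png');crop(vision.read_camera('side'),210,70,410,270,3,'s4.png')
cv2.imwrite('pics/w4.png',vision.read_camera('wrist'))
E
```

```text
time: 5.9
tcp_pos: [0.4941, 0.069, 0.215]
eef_rot: [0.721, 0.693, -0.0, -0.001]
force: [-0.4, 0.2, -1.4]
finger_gap: 0.571
t5.90 tcp [0.4941 0.069  0.215 ] F [-0.4  0.2 -1.4] gap 50.1 z [-0.002  0.001 -1.   ] y [ 0.999 -0.041 -0.002] q [-0.    0.21  1.71  0.    1.23  0.04]
row [-0.03 -0.01  0.05] [0.008 0.026 3.601] n>=3.6
[-0.02088735  0.05541243  0.2150345 ]
```

View pics/t4.png

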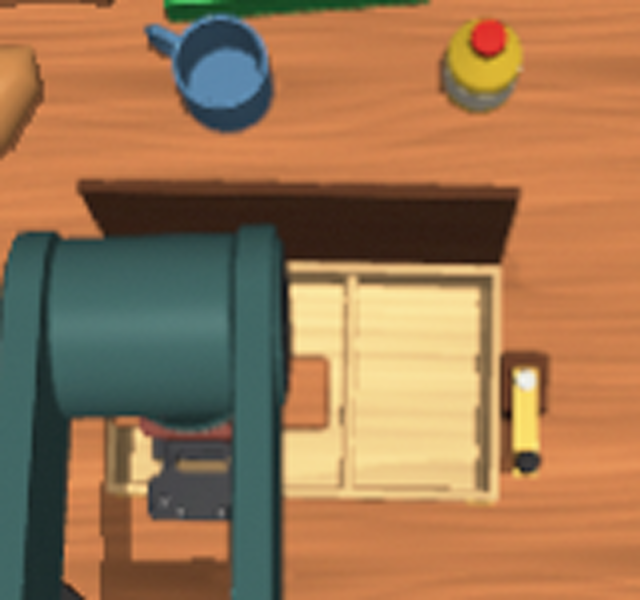

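View pics/s4.png

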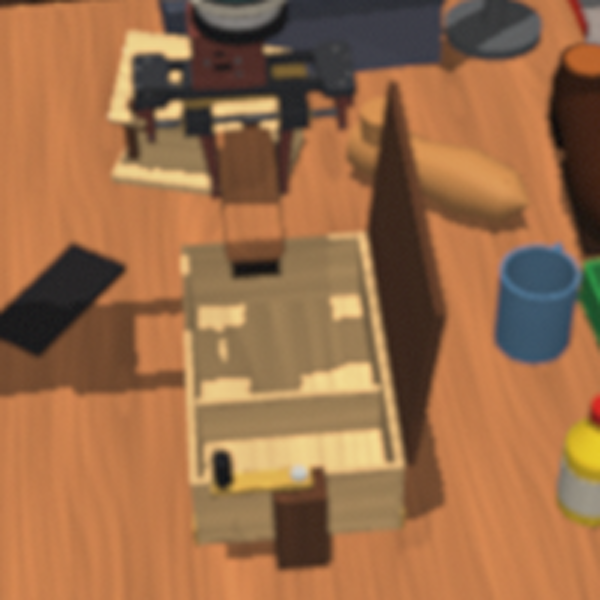

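View pics/w4.png

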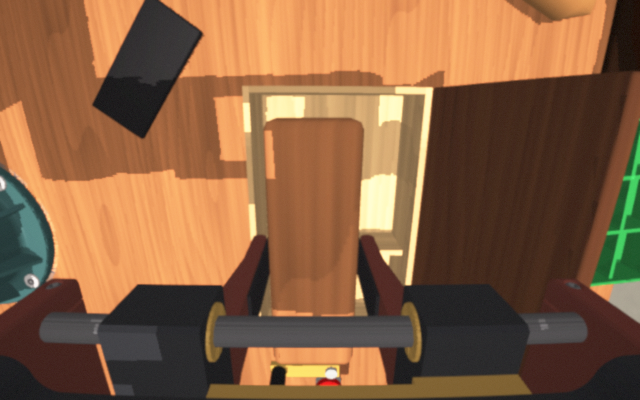

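Run:
```python
from h import *
for uv in ((301.9,209),(302.1,226)): print(w2c(onz('top',uv,.237)))
for uv in ((268,120),(363,120),(315,118),(274,362),(352,362)): print(w2c(onz('wrist',uv,.238)))
```

```text
[ 0.00425802 -0.02105893  0.237     ]
[-0.04207688 -0.02260643  0.237     ]
[-0.04370645  0.1304921   0.238     ]
[0.00282893 0.13074835 0.238     ]
[-0.02068454  0.1315304   0.238     ]
[-0.04588779 -0.01950481  0.238     ]
[ 0.00412464 -0.0191127   0.238     ]
```

The held brush spans case y −0.020 to 0.131 and x about −0.045 to 0.004, inside the long compartment (−0.032 to 0.144). Next I'll lower it.

```bash
python3 -m creep '[[[0,0,0,0,0,0.6,40],[0,0,0,0,0,1.2,40],[0,0,0,0,0,1.8,40],[0,0,0,0,0,2.4,40],[0,0,0,0,0,2.9,40],[0,0,0,0,0,3.3,40],[0,0,0,0,0,3.5,40],[0,0,0,0,0,3.58,40],[0,0,0,0,0,3.58,40],[0,0,0,0,0,3.58,40]]]'
python3 - <<'E'
from h import *
st()
E
```

```text
time: 7.05
tcp_pos: [0.495, 0.0695, 0.037]
eef_rot: [0.721, 0.693, 0.0, -0.0]
force: [-0.3, -0.1, -2.1]
finger_gap: 0.563
t7.05 tcp [0.495  0.0695 0.037 ] F [-0.3 -0.1 -2.1] gap 49.5 z [-0.     0.001 -1.   ] y [ 0.999 -0.041 -0.001] q [0.   0.45 1.9  0.   0.8  0.04]
```

```bash
python3 -m creep '[[[0,0,0,0,0,0.03,40],[0,0,0,0,0,0.06,40],[0,0,0,0,0,0.08,40],[0,0,0,0,0,0.08,40]]]'
python3 - <<'E'
from h import *
crop(vision.read_camera('side'),250,130,370,250,5,'s5.png')
E
```

```text
time: 7.45
tcp_pos: [0.495, 0.0695, 0.033]
eef_rot: [0.721, 0.693, 0.0, -0.0]
force: [-0.2, -0.4, -1.9]
finger_gap: 0.571
```

View pics/s5.png

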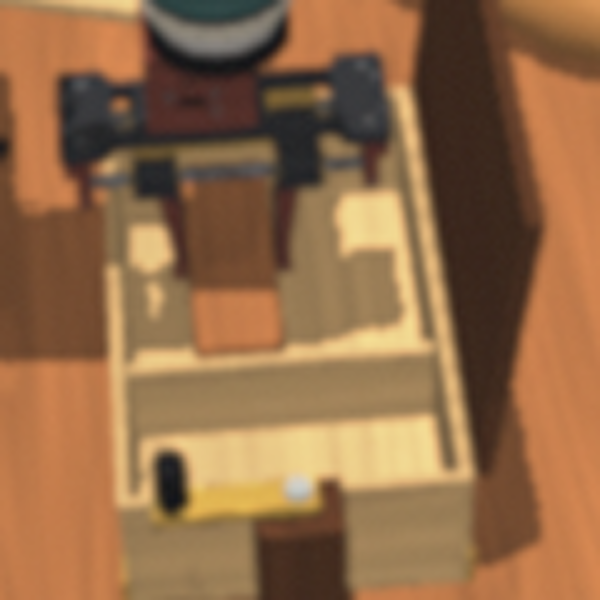

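Still hanging at TCP 0.033 with no contact, so I'll go down in 1 mm steps.

```bash
python3 -m creep '[[[0,0,0,0,0,0.02,40],[0,0,0,0,0,0.04,40],[0,0,0,0,0,0.04,40]]]'; python3 -m creep '[[[0,0,0,0,0,0.02,40],[0,0,0,0,0,0.04,40],[0,0,0,0,0,0.04,40]]]'
```

```text
time: 7.8
tcp_pos: [0.4948, 0.0695, 0.0309]
eef_rot: [0.721, 0.693, -0.0, -0.001]
force: [-0.6, 0.2, -2.5]
finger_gap: 0.564
time: 8.1
tcp_pos: [0.4948, 0.0695, 0.0292]
eef_rot: [0.721, 0.693, 0.0, -0.001]
force: [-0.3, -0.2, 2.8]
finger_gap: 0.564
```

Contact: vertical force went from −2.5 to +2.8 N. I'll release and rise.

```bash
python3 -m creep '[[[0,0,0,0,0,0,55],[0,0,0,0,0,0,65],[0,0,0,0,0,0,68],[0,0,0,0,0,0,68],[0,0,0,0,0,0,68],[0,0,0,0,0,-0.4,68],[0,0,0,0,0,-1,68],[0,0,0,0,0,-2,68],[0,0,0,0,0,-3,68],[0,0,0,0,0,-3.8,68],[0,0,0,0,0,-3.8,68],[0,0,0,0,0,-3.8,68]]]'
python3 - <<'E'
from h import *
st(); crop(vision.read_camera('side'),250,130,370,250,5,'s6.png')
d=down(CASE[2]+0)
tin=onz('top',(407.06,241.3),.03); print(tin, onz('side',(283.9,316.5),.03))
rows([.424,-.337,.20]); rows([.424,-.337,.013])
E
```

```text
time: 9.3
tcp_pos: [0.4955, 0.0694, 0.22]
eef_rot: [0.721, 0.693, 0.001, 0.0]
force: [-0.3, 1.1, -0.7]
finger_gap: 0.775
t9.30 tcp [0.4955 0.0694 0.22  ] F [-0.3  1.1 -0.7] gap 68.1 z [ 0.002  0.001 -1.   ] y [ 0.999 -0.04   0.002] q [0.   0.2  1.7  0.   1.24 0.04]
[ 0.42343253 -0.33751337  0.03      ] [ 0.42299568 -0.33918195  0.03      ]
row [0. 0. 0.] [-8.178 -1.076  0.368] n>=8.3
row [0. 0. 0.] [-8.18  -1.071  4.108] n>=9.2
```

View pics/s6.png

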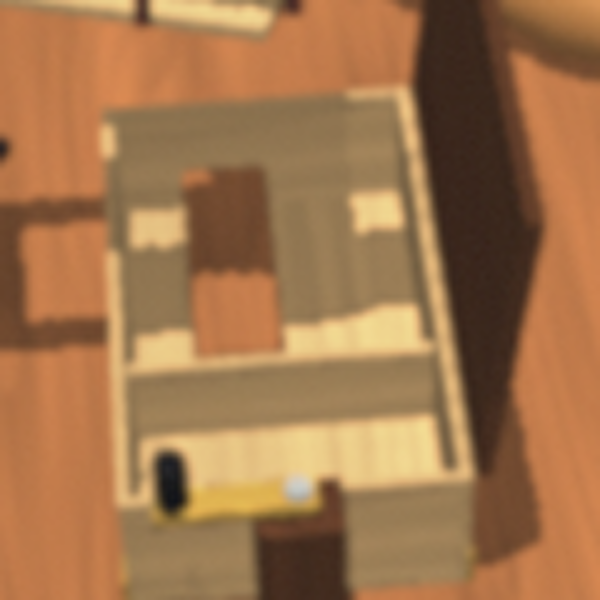

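The brush lies flat in the long compartment, clear of the divider. Both cameras put the medium tin at about (0.423, −0.338), agreeing within 2 mm. I'll go above it and confirm with the wrist camera.

```bash
python3 -m creep '[[[0,0,0,-1,-0.13,0,76],[0,0,0,-2,-0.26,0,76],[0,0,0,-3,-0.39,0,76],[0,0,0,-4,-0.52,0,76],[0,0,0,-5,-0.65,0.1,76],[0,0,0,-6,-0.78,0.2,76],[0,0,0,-7,-0.92,0.3,76],[0,0,0,-8,-1.05,0.4,76],[0,0,0,-8.18,-1.08,0.4,76],[0,0,0,-8.18,-1.08,0.4,76],[0,0,0,-8.18,-1.08,0.4,76],[0,0,0,-8.18,-1.08,0.4,76]]]'
python3 - <<'E'
from h import *
st(); im=vision.read_camera('wrist'); cv2.imwrite('pics/w7.png',im)
E
```

```text
time: 10.55
tcp_pos: [0.4238, -0.3349, 0.1978]
eef_rot: [0.721, 0.693, 0.0, -0.002]
force: [-0.8, -0.4, 0.8]
finger_gap: 0.862
t10.55 tcp [ 0.4238 -0.3349  0.1978] F [-0.8 -0.4  0.8] gap 75.7 z [-0.002  0.003 -1.   ] y [ 0.999 -0.039 -0.002] q [-0.8   0.28  1.65  0.    1.21 -0.76]
```

View pics/w7.png

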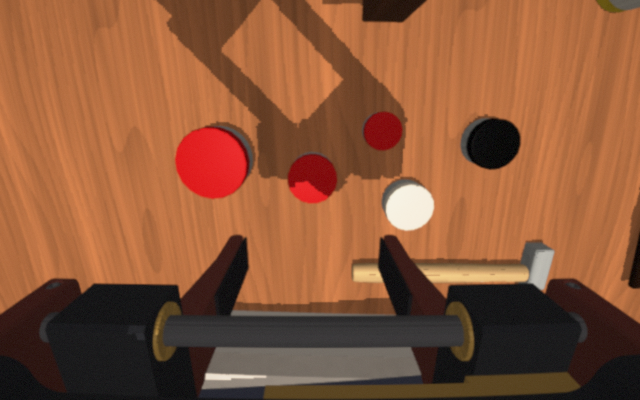

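The wrist view shows the big red tin at (212,162), the medium one at (312,178) and the small one at (383,131). White (409,205) is the same width as the medium tin, about 49 px, so the medium is tin_red. An enlarged crop will give an exact centre.

Run:
```python
from h import *
im=cv2.imread('pics/w7.png'); crop(im,270,130,430,240,5,'c7.png')
h=cv2.cvtColor(im,cv2.COLOR_BGR2HSV); m=((h[...,0]<6)|(h[...,0]>174))&(h[...,1]>190)&(h[...,2]>70)
n,l,s,c=cv2.connectedComponentsWithStats(m.astype(np.uint8))
for k in range(1,n):
    if s[k,4]>300 and s[k,1]<260: print(s[k],c[k],onz('wrist',c[k],.03))
st(); rows([.4235,-.338,.012],down(CASE[2]))
```

```text
[ 364  112   38   39 1155] [382.74632035 130.69090909] [ 0.50147248 -0.28384229  0.03      ]
[ 175  127   74   72 4117] [211.4194802  162.12654846] [ 0.30802797 -0.31148211  0.03      ]
[ 288  155   49   48 1881] [311.85964912 178.52472089] [ 0.42140753 -0.33498195  0.03      ]
t10.60 tcp [ 0.424  -0.3351  0.1982] F [0.4 0.1 0. ] gap 75.8 z [-0.002  0.002 -1.   ] y [ 0.999 -0.039 -0.002] q [-0.8   0.28  1.65 -0.    1.21 -0.76]
row [-0.02 -0.02  0.07] [-0.065  0.     3.723] n>=3.7
```

View pics/c7.png

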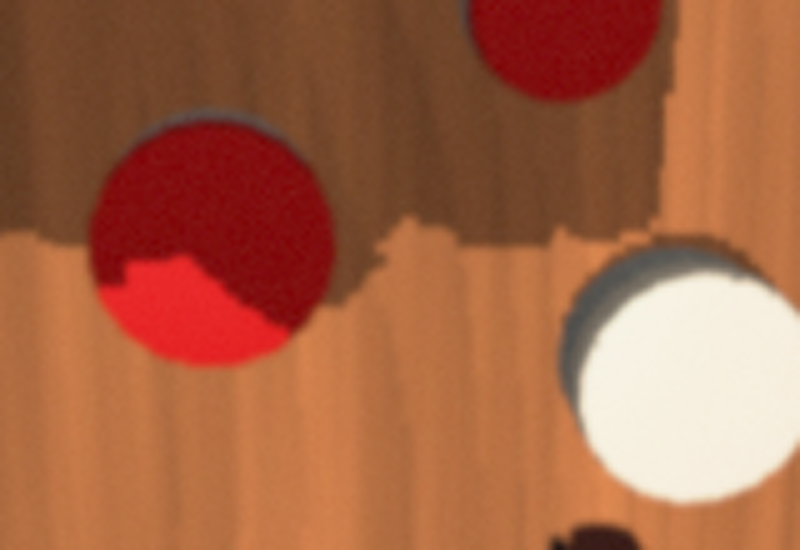

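```bash
python3 -m creep '[[[0,0,0,-0.03,-0.03,0.8,76],[0,0,0,-0.03,-0.03,1.6,76],[0,0,0,-0.03,-0.03,2.4,76],[0,0,0,-0.03,-0.03,3,76],[0,0,0,-0.03,-0.03,3.5,76],[0,0,0,-0.03,-0.03,3.7,76],[0,0,0,-0.03,-0.03,3.72,76],[0,0,0,-0.03,-0.03,3.72,76],[0,0,0,-0.03,-0.03,3.72,76]]]'
python3 - <<'E'
from h import *
st(); crop(vision.read_camera('side'),220,230,380,350,5,'s8.png')
E
```

```text
time: 11.5
tcp_pos: [0.4231, -0.3368, 0.0136]
eef_rot: [0.72, 0.693, -0.0, -0.0]
force: [0.1, -0.6, 0.2]
finger_gap: 0.866
t11.50 tcp [ 0.4231 -0.3368  0.0136] F [ 0.1 -0.6  0.2] gap 76.1 z [-0.  0. -1.] y [ 0.999 -0.038 -0.   ] q [-0.8   0.53  1.82 -0.    0.79 -0.76]
```

View pics/s8.png

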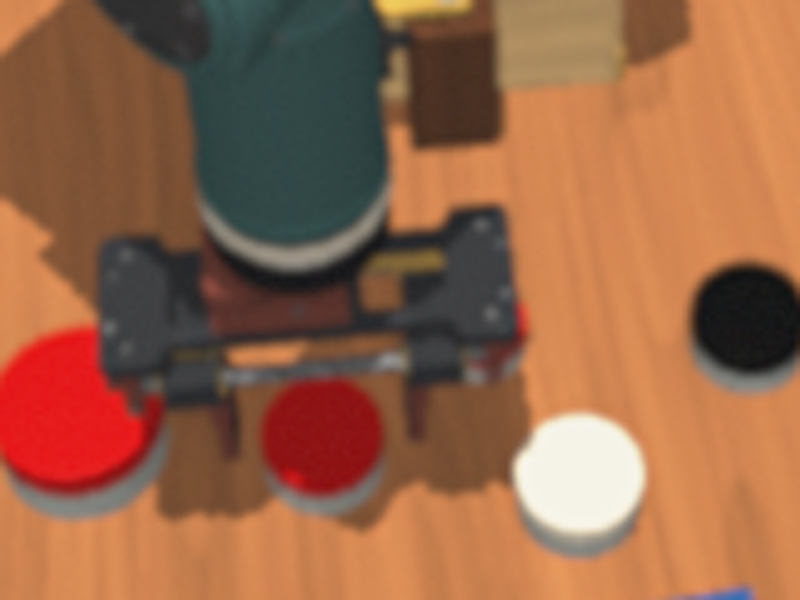

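Run:
```python
from h import *
print(onz('side',(284.8,319.2),.0056), proj('side',[[.4231,-.3368,.0056],[.4225,-.3365,.03],[.4225,-.3365,0]]))
im=vision.read_camera('side')
h=cv2.cvtColor(im,cv2.COLOR_BGR2HSV); m=((h[...,0]<6)|(h[...,0]>174))&(h[...,1]>190)&(h[...,2]>70)
n,l,s,c=cv2.connectedComponentsWithStats(m.astype(np.uint8))
for k in range(1,n):
    if s[k,4]>100 : print(s[k],c[k],onz('side',c[k],.03))
```

```text
[ 0.42432232 -0.33256012  0.0056    ] [[284.44668368 320.89094451]
 [283.57896828 315.49062388]
 [284.31416331 322.00781278]]
[381  42  23  36 193] [388.95854922  52.70466321] [0.92749401 0.73088404 0.03      ]
[218 295  34  33 737] [232.75169607 312.64993216] [ 0.30683521 -0.3120865   0.03      ]
[272 306  24  22 418] [283.92344498 316.4569378 ] [ 0.42305908 -0.33908007  0.03      ]
```

```bash
python3 -m creep '[[[0,0,0,-0.03,0,0,76],[0,0,0,-0.03,0,0,70],[0,0,0,-0.03,0,0,64],[0,0,0,-0.03,0,0,58],[0,0,0,-0.03,0,0,50],[0,0,0,-0.03,0,0,50],[0,0,0,-0.03,0,0,50],[0,0,0,-0.03,0,0,50],[0,0,0,-0.03,0,0,50]]]'
```

```text
time: 12.5
tcp_pos: [0.4232, -0.3385, 0.0142]
eef_rot: [0.721, 0.693, 0.0, 0.0]
force: [-0.4, 2.8, 8.5]
finger_gap: 0.573
```

Run:
```python
from h import *
st(); crop(vision.read_camera('side'),220,230,380,350,5,'s9.png'); cv2.imwrite('pics/w9.png',vision.read_camera('wrist'))
```

```text
t12.50 tcp [ 0.4232 -0.3385  0.0142] F [-0.4  2.8  8.5] gap 50.3 z [ 0. -0. -1.] y [ 0.999 -0.039  0.001] q [-0.8   0.52  1.82  0.    0.79 -0.76]
```

View pics/s9.png

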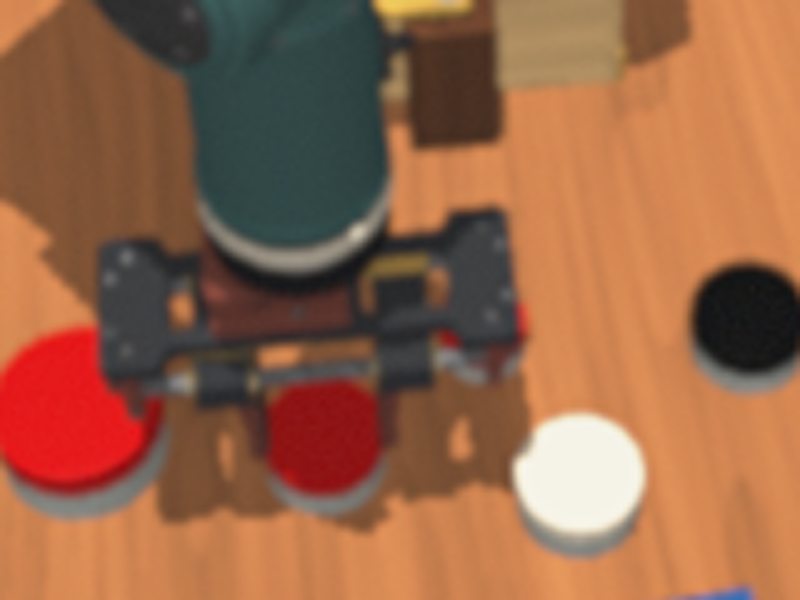

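View pics/w9.png

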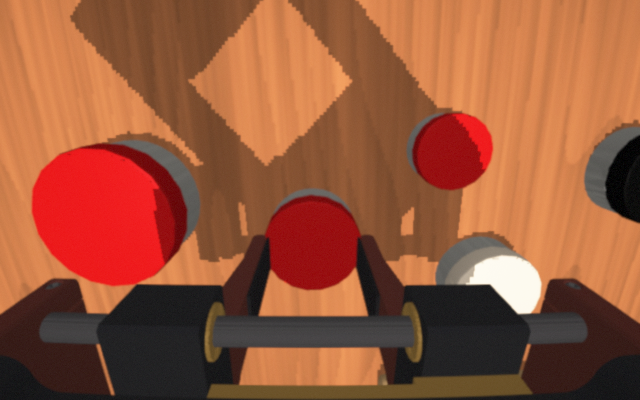

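Run:
```python
from h import *
im=cv2.imread('pics/top0.png')
def w(c,a,b,z,i=None): print(c,np.linalg.norm(onz(c,a,z,i)-onz(c,b,z,i)))
# current wrist image
w('wrist',(266,240),(360,240),.03); w('wrist',(413,150),(493,150),.03) 
print(onz('wrist',(313,242),.03),onz('wrist',(313,190),.0))
h=cv2.cvtColor(cv2.imread('pics/w9.png'),cv2.COLOR_BGR2HSV); m=((h[...,0]<6)|(h[...,0]>174))&(h[...,1]>190)&(h[...,2]>70)
n,l,s,c=cv2.connectedComponentsWithStats(m.astype(np.uint8))
for k in range(1,n):
    if s[k,4]>300 and s[k,1]<300:
        x,y,ww,hh=s[k,:4]; print(s[k],onz('wrist',c[k],.03),np.linalg.norm(onz('wrist',(x,c[k][1]),.03)-onz('wrist',(x+ww,c[k][1]),.03)))
s=observe(); R0=R.from_quat(s['eef_rot']).as_matrix()
for z in (.008,-.011):
  print(proj('wrist',[s['tcp_pos']+R0@np.array([x,y*.025,z]) for y in (-1,1) for x in (-.01,.01)]))
```

```text
wrist 0.05410444009779157
wrist 0.043231560879642306
[ 0.4225332  -0.33224315  0.03      ] [ 0.42339602 -0.30955244  0.        ]
[ 413  113   80   77 4784] [ 0.4984839 -0.2822808  0.03     ] 0.043258105790185714
[   32   144   154   142 17011] [ 0.30659452 -0.31047372  0.03      ] 0.09226417930383898
[ 265  196   96   94 6952] [ 0.42219347 -0.33263388  0.03      ] 0.05541919555696833
[[276.69922745 248.87576533]
 [275.60257684 220.84653619]
 [351.78482525 248.93719387]
 [353.00792525 220.91113843]]
[[273.22432896 262.91207085]
 [271.88576991 232.60441398]
 [355.47920786 262.97803074]
 [356.96522264 232.67442213]]
```

Run:
```python
from h import *
crop(cv2.imread('pics/w9.png'),220,170,410,310,4,'c9.png')
```

```text
(no output)
```

View pics/c9.png

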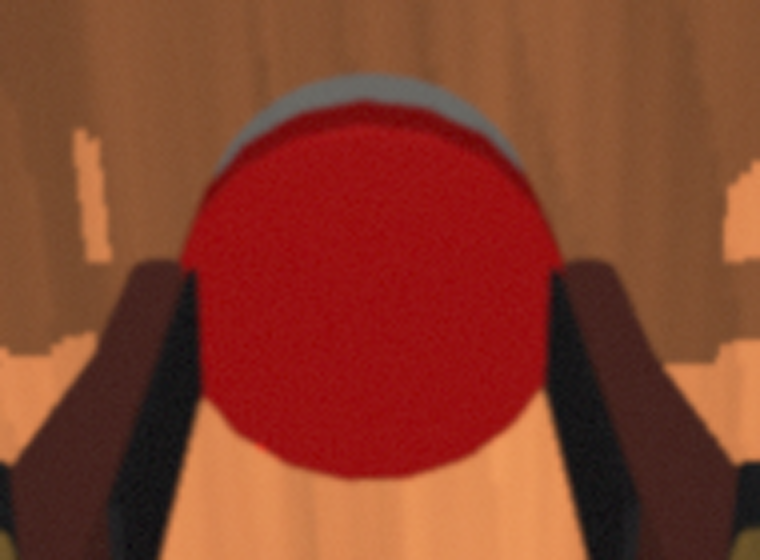

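The pads overlap the tin's edge in the picture, and the gap equals the commanded 50 mm. I'll command a smaller opening to see whether the tin is stopping the fingers.

```bash
python3 -m creep '[[[0,0,0,0,0,0,46],[0,0,0,0,0,0,46],[0,0,0,0,0,0,46]]]'
python3 - <<'E'
from h import *
im=vision.read_camera('wrist'); crop(im,220,170,410,310,4,'c10.png'); crop(vision.read_camera('side'),220,230,380,350,5,'s10.png')
E
```

```text
time: 12.9
tcp_pos: [0.4232, -0.3386, 0.0143]
eef_rot: [0.721, 0.693, 0.0, 0.0]
force: [-0.5, 0.3, 3.9]
finger_gap: 0.525
```

View pics/c10.png

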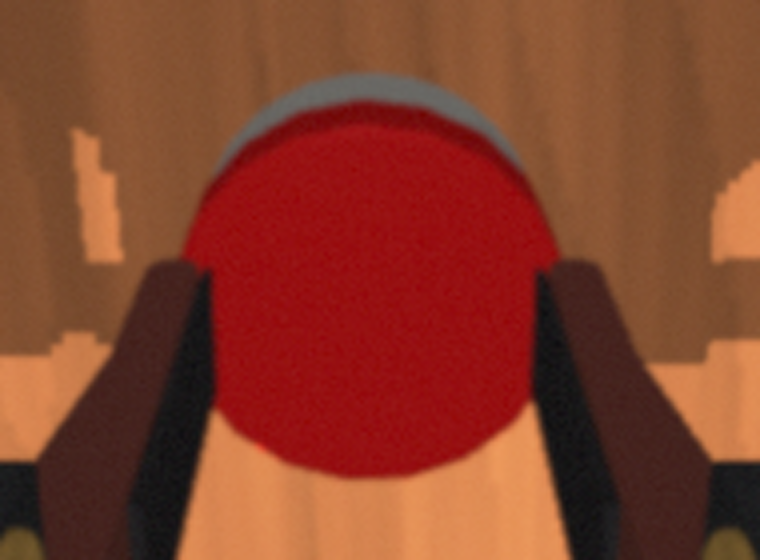

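View pics/s10.png

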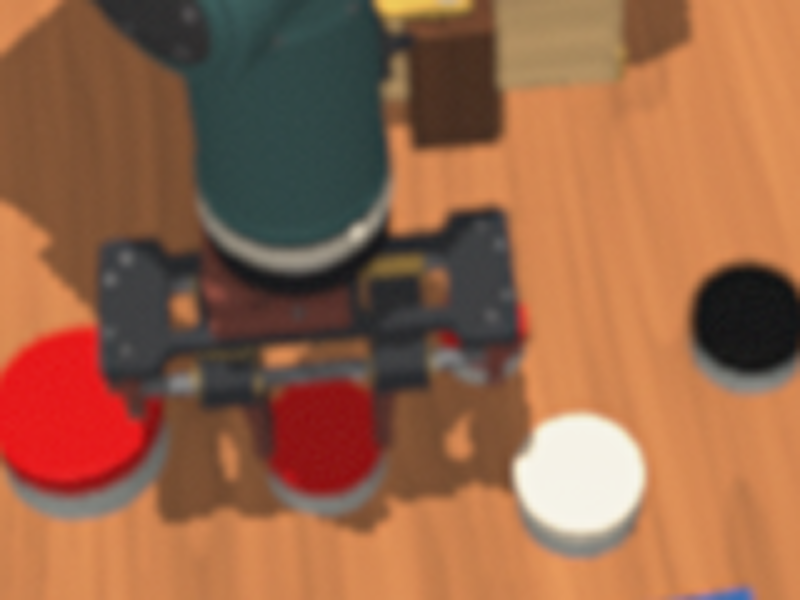

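```bash
python3 -m creep '[[[0,0,0,0,0,0,40],[0,0,0,0,0,0,40],[0,0,0,0,0,0,40],[0,0,0,0,0,0,40]]]'
python3 - <<'E'
from h import *
st();im=vision.read_camera('wrist'); crop(im,220,170,410,310,4,'c11.png')
E
```

```text
time: 13.4
tcp_pos: [0.4232, -0.3387, 0.0143]
eef_rot: [0.721, 0.693, 0.0, 0.0]
force: [-1.2, 0.4, 3.2]
finger_gap: 0.455
t13.40 tcp [ 0.4232 -0.3387  0.0143] F [-1.2  0.4  3.2] gap 39.9 z [ 0.001 -0.    -1.   ] y [ 0.999 -0.039  0.001] q [-0.8   0.52  1.82  0.    0.79 -0.76]
```

View pics/c11.png

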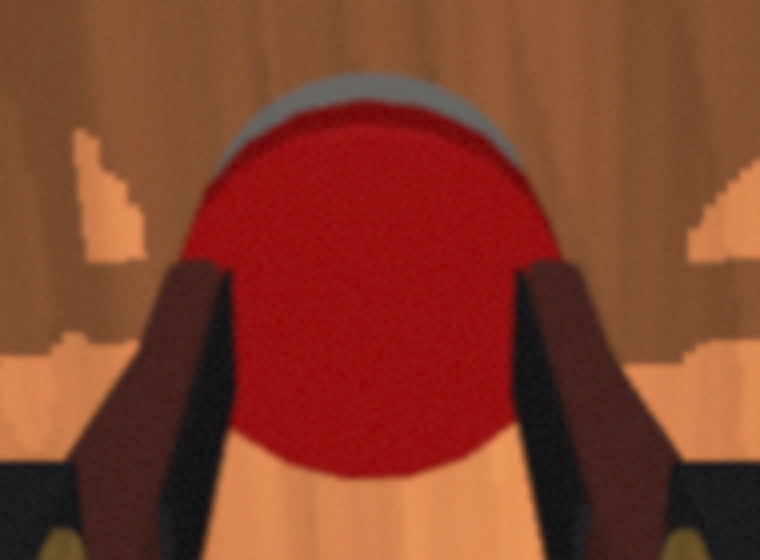

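The fingers close freely to 40 mm and lie over the tin's top, with a small upward force. The wrist view also places the visible fingertips about 17–18 mm behind the TCP, not 8 mm ahead. So the real tips are near z ≈ 0.03, resting on the tin, and the gripper has to go lower. I'll open above the tin and come down in small force-checked steps.

```bash
python3 -m creep '[[[0,0,0,0,0,-0.2,40],[0,0,0,0,0,-0.2,60],[0,0,0,0,0,-0.2,78],[0,0,0,0,0,-0.2,78],[0,0,0,0,0,-0.2,78],[0,0,0,0,0,-0.1,78],[0,0,0,0,0,0,78],[0,0,0,0,0,0.06,78],[0,0,0,0,0,0.06,78]]]'
python3 - <<'E'
from h import *
st(); im=vision.read_camera('side'); crop(im,240,270,340,345,8,'s12.png')
s=observe(); R0=R.from_quat(s['eef_rot']).as_matrix()
for z in (.008,-.018): print(z,(proj('side',[s['tcp_pos']+R0@np.array([x,y*.039,z]) for y in (-1,1) for x in (-.01,.01)])-[240,270])*8)
h=cv2.cvtColor(im,cv2.COLOR_BGR2HSV); m=((h[...,0]<6)|(h[...,0]>174))&(h[...,1]>190)&(h[...,2]>70)
n,l,s,c=cv2.connectedComponentsWithStats(m.astype(np.uint8))
for k in range(1,n):
    if s[k,4]>100 : print(s[k],c[k],onz('side',c[k],.03))
E
```

```text
time: 14.35
tcp_pos: [0.4227, -0.3382, 0.0105]
eef_rot: [0.721, 0.693, 0.0, -0.0]
force: [0.2, 0.7, 0.0]
finger_gap: 0.89
t14.35 tcp [ 0.4227 -0.3382  0.0105] F [0.2 0.7 0. ] gap 78.1 z [-0.001  0.001 -1.   ] y [ 0.999 -0.039 -0.001] q [-0.8   0.53  1.82  0.    0.79 -0.76]
0.008 [[223.27498305 460.99079526]
 [221.19944122 398.91187024]
 [491.5358736  434.94844609]
 [486.29484461 373.47160606]]
-0.018 [[215.99729117 416.15289639]
 [213.97138161 353.61732285]
 [488.68596813 389.89992831]
 [483.39281726 327.98059151]]
[381  42  24  37 190] [388.97368421  52.78421053] [0.92741838 0.73031965 0.03      ]
[218 295  34  33 715] [232.38601399 312.70909091] [ 0.30599559 -0.31211677  0.03      ]
[273 308  24  20 400] [284.2425 317.01  ] [ 0.42365547 -0.34059376  0.03      ]
```

View pics/s12.png

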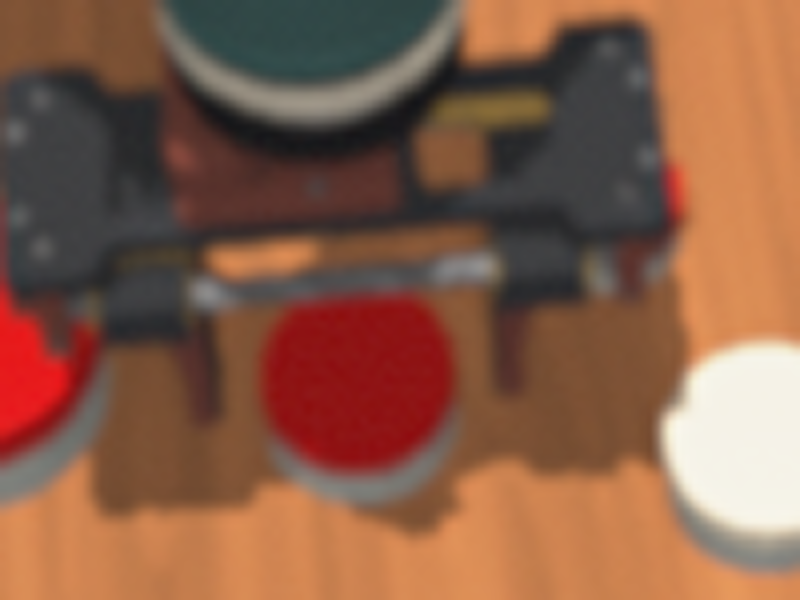

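The side view agrees: the tips appear at (215,420) and (505,390) in the crop, matching a tip 18 mm behind the TCP (predicted (216,416) and (488,390)). The current tip height is therefore about 0.028, and I need to lower it about 20 mm.

```bash
python3 -m creep '[[[0,0,0,-0.02,0,0.08,78],[0,0,0,-0.02,0,0.16,78],[0,0,0,-0.02,0,0.2,78],[0,0,0,-0.02,0,0.2,78]]]'; python3 -m creep '[[[0,0,0,0,0,0.08,78],[0,0,0,0,0,0.16,78],[0,0,0,0,0,0.2,78],[0,0,0,0,0,0.2,78]]]'
```

```text
time: 14.8
tcp_pos: [0.4226, -0.3391, 0.0004]
eef_rot: [0.721, 0.693, 0.0, -0.001]
force: [0.2, 0.5, 0.3]
finger_gap: 0.891
time: 15.2
tcp_pos: [0.4223, -0.3389, -0.01]
eef_rot: [0.721, 0.693, 0.0, -0.001]
force: [-0.0, 0.1, -0.2]
finger_gap: 0.885
```

```bash
python3 -m creep '[[[0,0,0,0,0,0,70],[0,0,0,0,0,0,64],[0,0,0,0,0,0,58],[0,0,0,0,0,0,50],[0,0,0,0,0,0,48],[0,0,0,0,0,0,48],[0,0,0,0,0,0,48],[0,0,0,0,0,0,48]]]'
```

```text
time: 16.0
tcp_pos: [0.4224, -0.3389, -0.0099]
eef_rot: [0.721, 0.693, 0.0, -0.001]
force: [-0.8, 0.5, 1.9]
finger_gap: 0.652
```

The tin is gripped at 57.2 mm. Before placing, I need to know how low the gripper body hangs relative to the tips, because the case walls are 85 mm high. I'll lift and measure it in the side view.

```bash
python3 -m creep '[[[0,0,0,0,0,-0.1,48],[0,0,0,0,0,-0.3,48],[0,0,0,0,0,-1,48],[0,0,0,0,0,-2,48],[0,0,0,0,0,-3,48],[0,0,0,0,0,-4,48],[0,0,0,0,0,-4.4,48],[0,0,0,0,0,-4.4,48],[0,0,0,0,0,-4.4,48]]]'
python3 - <<'E'
from h import *
st(); im=vision.read_camera('side')
x0,y0,k=200,200,4
c=cv2.resize(im[y0:y0+150,x0:x0+180],None,fx=k,fy=k,interpolation=cv2.INTER_CUBIC)
s=observe(); R0=R.from_quat(s['eef_rot']).as_matrix()
for z,col in ((-.072,(0,255,0)),(-.098,(255,0,0))):
    u=(proj('side',[s['tcp_pos']+R0@np.array([a*.0375,b*.089,z]) for a,b in((-1,-1),(-1,1),(1,1),(1,-1))])-[x0,y0]+.5)*k
    cv2.polylines(c,[u.astype(int)],True,col,1)
for z in (.008,-.018):
    for y in (-.0286,.0286):
        u=(proj('side',s['tcp_pos']+R0@np.array([-.01,y,z]))[0]-[x0,y0]+.5)*k; cv2.circle(c,tuple(u.astype(int)),3,(255,255,0),-1)
cv2.imwrite('pics/s13.png',c)
E
```

```text
time: 16.9
tcp_pos: [0.4223, -0.3389, 0.2101]
eef_rot: [0.721, 0.693, 0.0, -0.001]
force: [-0.3, -0.7, -1.4]
finger_gap: 0.655
t16.90 tcp [ 0.4223 -0.3389  0.2101] F [-0.3 -0.7 -1.4] gap 57.5 z [-0.001  0.001 -1.   ] y [ 0.999 -0.039 -0.001] q [-0.8   0.27  1.63  0.    1.24 -0.77]
```

View pics/s13.png

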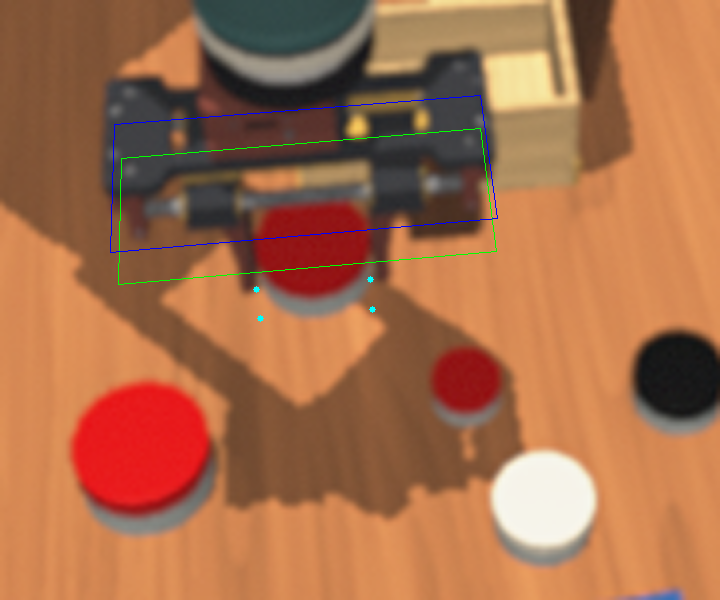

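The tin is lifted. Two-view geometry puts the lowest fixed gripper parts about 67 mm above the tips, at 67–80 mm either side along the jaw axis. With the jaws along case x and the tin at case x = −30 mm, those parts fall inside one wall and outside the other.

Run:
```python
from h import *
t=c2w([-.030,-.091,.21]); print(t); rows(t,down(CASE[2]))
```

```text
[ 0.47836884 -0.07681152  0.21      ]
row [-0.03 -0.03  0.07] [ 5.27   0.929 -0.009] n>=5.4
```

```bash
python3 -m creep '[[[0,0,0,0.8,0.14,0,48],[0,0,0,1.6,0.28,0,48],[0,0,0,2.4,0.42,0,48],[0,0,0,3.2,0.56,0,48],[0,0,0,4,0.7,0,48],[0,0,0,4.8,0.85,0,48],[0,0,0,5.27,0.93,0,48],[0,0,0,5.27,0.93,0,48],[0,0,0,5.27,0.93,0,48],[0,0,0,5.27,0.93,0,48]]]'
python3 - <<'E'
from h import *
st(); print(w2c(observe()['tcp_pos'])); crop(vision.read_camera('side'),220,100,380,260,4,'s14.png')
im=vision.read_camera('wrist'); cv2.imwrite('pics/w14.png',im)
E
```

```text
time: 17.95
tcp_pos: [0.4777, -0.0775, 0.2085]
eef_rot: [0.721, 0.693, -0.001, -0.003]
force: [0.9, 0.1, -0.9]
finger_gap: 0.651
t17.95 tcp [ 0.4777 -0.0775  0.2085] F [ 0.9  0.1 -0.9] gap 57.2 z [-0.005  0.003 -1.   ] y [ 0.999 -0.039 -0.005] q [-0.3   0.19  1.75  0.    1.21 -0.27]
[-0.03064485 -0.0917658   0.20853574]
```

View pics/s14.png

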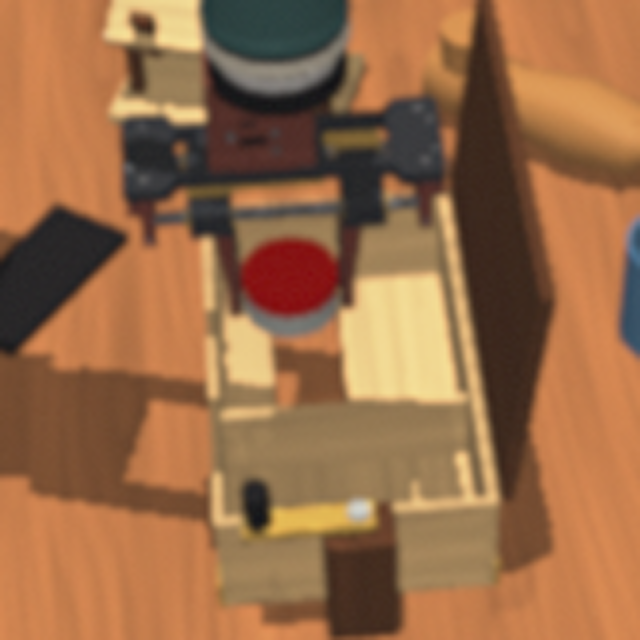

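View pics/w14.png

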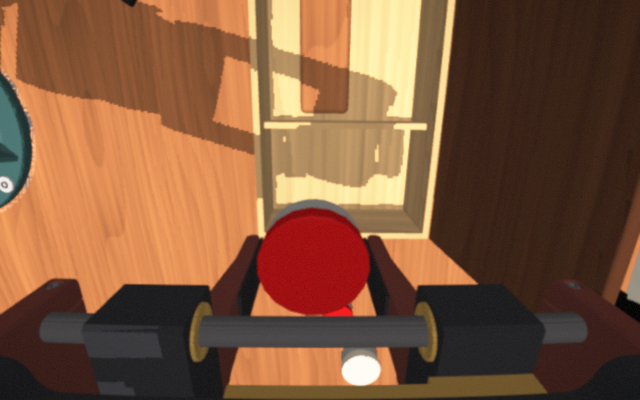

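```bash
python3 -m creep '[[[0,0,0,0,0,0.7,48],[0,0,0,0,0,1.4,48],[0,0,0,0,0,2.1,48],[0,0,0,0,0,2.8,48],[0,0,0,0,0,3.3,48],[0,0,0,0,0,3.6,48],[0,0,0,0,0,3.75,48],[0,0,0,0,0,3.85,48],[0,0,0,0,0,3.85,48],[0,0,0,0,0,3.85,48]]]'
python3 - <<'E'
from h import *
st(); print(w2c(observe()['tcp_pos'])); crop(vision.read_camera('side'),240,120,360,260,5,'s15.png')
E
```

```text
time: 19.05
tcp_pos: [0.478, -0.0777, 0.0172]
eef_rot: [0.721, 0.693, -0.0, -0.002]
force: [-0.2, 0.2, -1.0]
finger_gap: 0.655
t19.05 tcp [ 0.478  -0.0777  0.0172] F [-0.2  0.2 -1. ] gap 57.5 z [-0.002  0.002 -1.   ] y [ 0.999 -0.04  -0.002] q [-0.31  0.47  1.94  0.    0.73 -0.27]
[-0.03032539 -0.09194044  0.01719954]
```

View pics/s15.png

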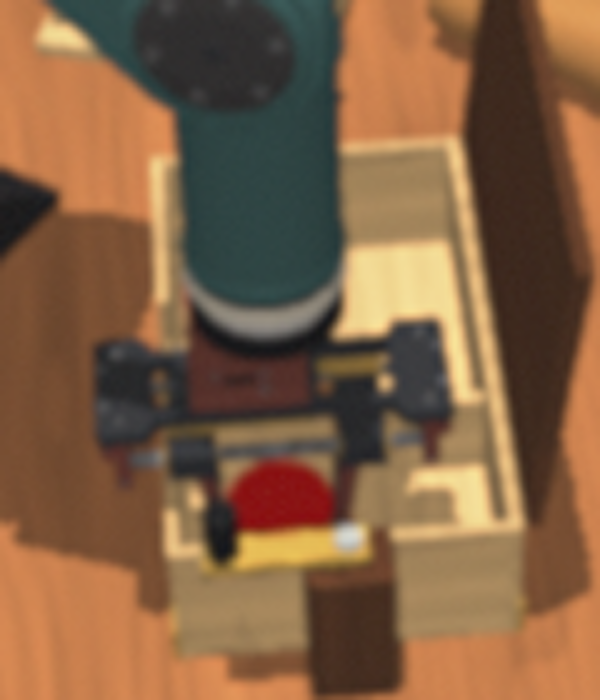

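```bash
python3 -m creep '[[[0,0,0,0,0,0.08,48],[0,0,0,0,0,0.16,48],[0,0,0,0,0,0.24,48],[0,0,0,0,0,0.32,48],[0,0,0,0,0,0.32,48]]]'; python3 -m creep '[[[0,0,0,0,0,0.02,48],[0,0,0,0,0,0.04,48],[0,0,0,0,0,0.06,48],[0,0,0,0,0,0.06,48]]]'
```

```text
time: 19.6
tcp_pos: [0.4775, -0.0774, 0.0007]
eef_rot: [0.721, 0.693, -0.0, -0.002]
force: [-0.4, -0.6, -1.5]
finger_gap: 0.653
time: 20.0
tcp_pos: [0.4774, -0.0774, -0.0024]
eef_rot: [0.721, 0.693, -0.0, -0.002]
force: [0.9, 0.2, -0.6]
finger_gap: 0.658
```

```bash
python3 -m creep '[[[0,0,0,0,0,0.02,48],[0,0,0,0,0,0.04,48],[0,0,0,0,0,0.04,48]]]'
python3 - <<'E'
from h import *
st()
E
```

```text
time: 20.3
tcp_pos: [0.4776, -0.0774, -0.0039]
eef_rot: [0.721, 0.693, -0.0, -0.002]
force: [-1.7, 1.1, 7.6]
finger_gap: 0.655
t20.30 tcp [ 0.4776 -0.0774 -0.0039] F [-1.7  1.1  7.6] gap 57.5 z [-0.003  0.002 -1.   ] y [ 0.999 -0.04  -0.003] q [-0.3   0.5   1.96  0.    0.68 -0.27]
```

The tin touched the floor at −0.0039, where −0.004 was expected. I'll release and rise.

```bash
python3 -m creep '[[[0,0,0,0,0,0,60],[0,0,0,0,0,0,65],[0,0,0,0,0,0,66],[0,0,0,0,0,0,66],[0,0,0,0,0,0,66],[0,0,0,0,0,-0.3,66],[0,0,0,0,0,-0.8,66],[0,0,0,0,0,-1.6,66],[0,0,0,0,0,-2.5,66],[0,0,0,0,0,-3.5,66],[0,0,0,0,0,-4.5,66],[0,0,0,0,0,-5.5,66],[0,0,0,0,0,-6,66],[0,0,0,0,0,-6,66],[0,0,0,0,0,-6,66]]]'
python3 - <<'E'
from h import *
st(); crop(vision.read_camera('side'),240,70,400,260,4,'s16.png'); cv2.imwrite('pics/w16.png',vision.read_camera('wrist'))
E
```

```text
time: 21.8
tcp_pos: [0.4783, -0.0781, 0.296]
eef_rot: [0.721, 0.693, -0.0, -0.002]
force: [0.3, -0.7, -0.5]
finger_gap: 0.749
t21.80 tcp [ 0.4783 -0.0781  0.296 ] F [ 0.3 -0.7 -0.5] gap 65.7 z [-0.002  0.002 -1.   ] y [ 0.999 -0.04  -0.003] q [-0.31  0.12  1.62  0.    1.41 -0.27]
```

View pics/s16.png

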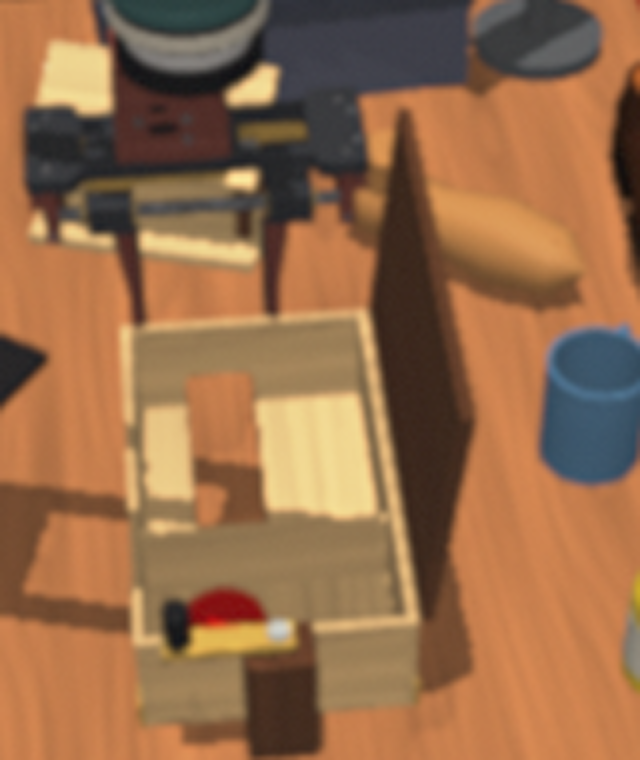

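View pics/w16.png

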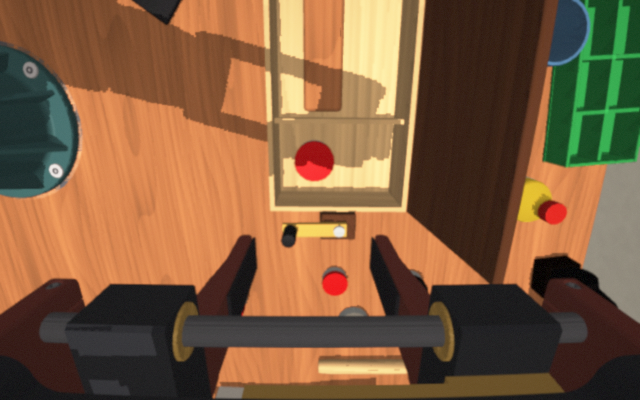

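Brush at (322,60) and tin at (314,160) in the wrist view are both inside and upright. Next is the lid. Its free edge in the top view gives θ ≈ 1.68. I'll go over it with closed fingers and come down behind it.

Run:
```python
from h import *
for c in ([.165,0,.31],[.165,0,.217]): rows(c2w(c),down(CASE[2]))
print(c2w([.165,0,.217])); 
for uv in ((341,140),(275,135)): print(w2c(onz('top',uv,.1)))
```

```text
row [-0.07 -0.04  0.06] [ 1.823  3.929 -0.331] n>=4.3
row [-0.07 -0.04  0.06] [1.817 3.94  1.528] n>=4.6
[0.67728148 0.00528454 0.217     ]
[ 0.23529818 -0.13446765  0.1       ]
[0.2475558  0.07138673 0.1       ]
```

```bash
python3 -m creep '[[[0,0,0,0.2,0.3,-0.4,40],[0,0,0,0.5,1,-0.4,20],[0,0,0,0.9,1.9,-0.4,0],[0,0,0,1.3,2.8,-0.4,0],[0,0,0,1.7,3.7,-0.4,0],[0,0,0,1.82,3.93,-0.35,0],[0,0,0,1.82,3.93,-0.35,0],[0,0,0,1.82,3.93,-0.35,0]]]'
python3 - <<'E'
from h import *
st(); print(w2c(observe()['tcp_pos'])); rows(c2w([.165,0,.217]),down(CASE[2])); crop(vision.read_camera('side'),250,30,450,230,3,'s17.png')
E
```

```text
time: 22.7
tcp_pos: [0.6756, 0.0048, 0.3091]
eef_rot: [0.721, 0.693, -0.003, -0.005]
force: [0.2, -0.2, 0.9]
finger_gap: 0.062
t22.70 tcp [0.6756 0.0048 0.3091] F [ 0.2 -0.2  0.9] gap 5.5 z [-0.01   0.003 -1.   ] y [ 0.999 -0.04  -0.01 ] q [-0.1   0.41  1.18  0.    1.56 -0.06]
[ 0.16336304 -0.00055398  0.30907457]
row [-0.12 -0.03  0.06] [0.006 0.052 1.841] n>=1.8
```

View pics/s17.png

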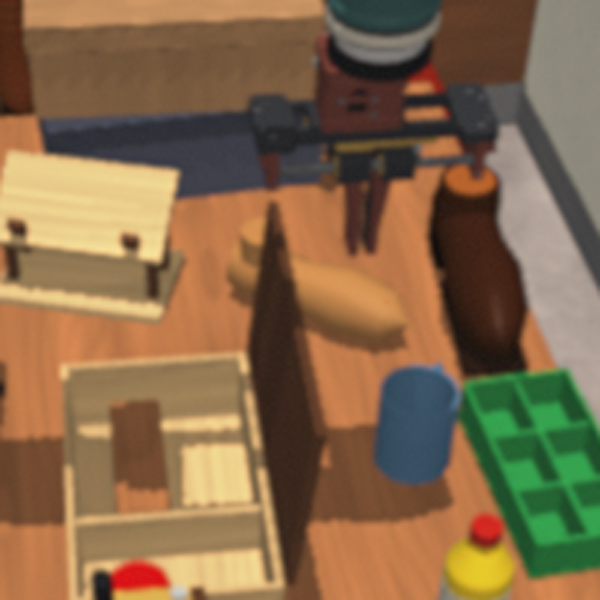

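```bash
python3 -m creep '[[[0,0,0,0,0.03,0.6,0],[0,0,0,0,0.05,1.2,0],[0,0,0,0,0.05,1.7,0],[0,0,0,0,0.05,1.84,0],[0,0,0,0,0.05,1.84,0],[0,0,0,0,0.05,1.84,0]]]'
python3 - <<'E'
from h import *
st(); print(w2c(observe()['tcp_pos'])); crop(vision.read_camera('side'),250,30,450,230,3,'s18.png')
E
```

```text
time: 23.35
tcp_pos: [0.6776, 0.0043, 0.2198]
eef_rot: [0.721, 0.692, -0.001, -0.003]
force: [-0.8, -0.5, 1.2]
finger_gap: 0.005
t23.35 tcp [0.6776 0.0043 0.2198] F [-0.8 -0.5  1.2] gap 0.4 z [-0.007  0.003 -1.   ] y [ 0.999 -0.041 -0.007] q [-0.1   0.46  1.3   0.    1.38 -0.06]
[ 0.16535143 -0.00096697  0.21976443]
```

View pics/s18.png

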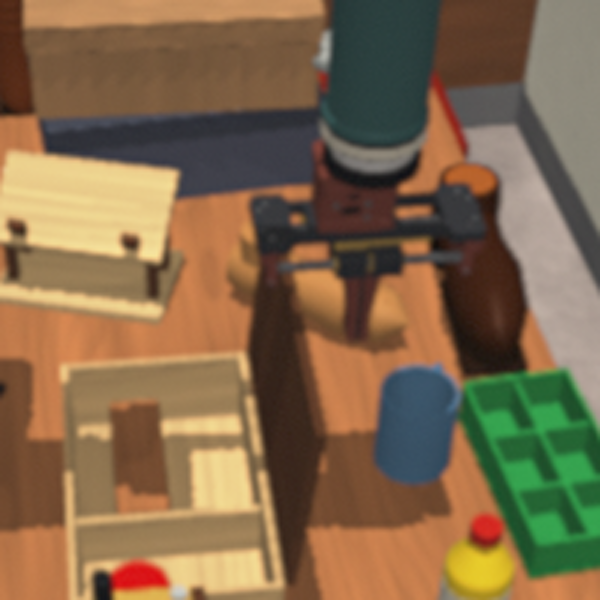

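Run:
```python
import numpy as np
x0,z0=165.4,219.8
for th in [1.5,1.4,1.3,1.2,1.1,1,.9,.8,.7,.6,.5,.4,.3,.2,.1,.05,0]:
    x=90-150*np.cos(th)+10*np.sin(th)+13.5; z=85.5+150*np.sin(th)+10*np.cos(th)-18
    print(th,round((x-x0)/50,2),round((z0-z)/50,2), round(x),round(z))
```

```text
1.5 -1.25 0.04 103 218
1.4 -1.55 0.06 88 217
1.3 -1.85 0.1 73 215
1.2 -2.14 0.18 58 211
1.1 -2.42 0.28 44 206
1 -2.69 0.41 31 199
0.9 -2.95 0.57 18 191
0.8 -3.18 0.75 6 182
0.7 -3.4 0.96 -5 172
0.6 -3.6 1.19 -15 160
0.5 -3.77 1.43 -23 148
0.4 -3.92 1.69 -31 135
0.3 -4.04 1.97 -37 121
0.2 -4.14 2.25 -42 107
0.1 -4.2 2.55 -45 92
0.05 -4.22 2.7 -46 85
0 -4.24 2.85 -46 78
```

```bash
python3 -m creep '[[[0,0,0,0,-0.3,0.02,0],[0,0,0,0,-0.55,0.03,0],[0,0,0,0,-0.75,0.04,0],[0,0,0,0,-0.95,0.04,0],[0,0,0,0,-1.1,0.04,0],[0,0,0,0,-1.25,0.04,0],[0,0,0,0,-1.4,0.05,0],[0,0,0,0,-1.55,0.06,0],[0,0,0,0,-1.7,0.08,0],[0,0,0,0,-1.85,0.1,0],[0,0,0,0,-2,0.14,0],[0,0,0,0,-2.14,0.18,0],[0,0,0,0,-2.28,0.23,0],[0,0,0,0,-2.42,0.28,0],[0,0,0,0,-2.42,0.28,0]]]'
python3 - <<'E'
from h import *
st(); print(w2c(observe()['tcp_pos'])); crop(vision.read_camera('side'),230,50,430,250,3,'s19.png')
E
```

```text
time: 24.9
tcp_pos: [0.555, 0.0095, 0.2059]
eef_rot: [0.721, 0.692, -0.002, -0.004]
force: [0.4, -0.7, -0.3]
finger_gap: 0.007
t24.90 tcp [0.555  0.0095 0.2059] F [ 0.4 -0.7 -0.3] gap 0.6 z [-0.009  0.003 -1.   ] y [ 0.999 -0.041 -0.009] q [-0.11  0.3   1.6   0.    1.25 -0.07]
[ 0.04262966 -0.00127296  0.20593968]
```

View pics/s19.png

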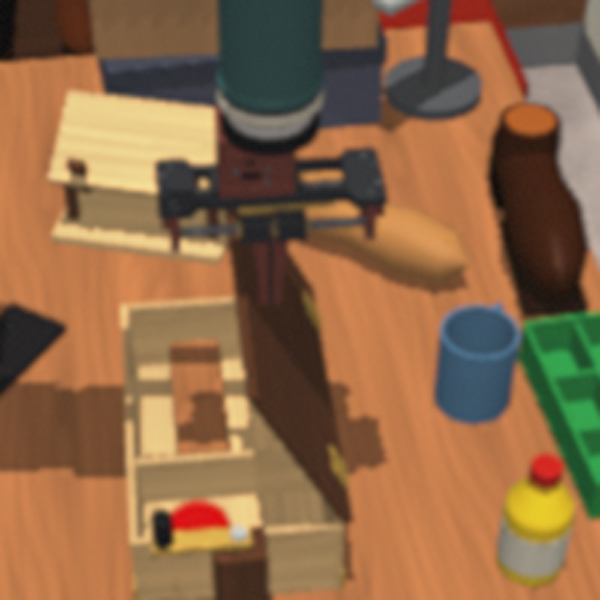

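The lid is following the fingers, now near θ ≈ 1.1. I'll continue along the arc.

```bash
python3 -m creep '[[[0,0,0,0,-0.12,0.06,0],[0,0,0,0,-0.23,0.13,0],[0,0,0,0,-0.36,0.21,0],[0,0,0,0,-0.49,0.29,0],[0,0,0,0,-0.61,0.38,0],[0,0,0,0,-0.72,0.47,0],[0,0,0,0,-0.83,0.57,0],[0,0,0,0,-0.94,0.68,0],[0,0,0,0,-1.04,0.79,0],[0,0,0,0,-1.14,0.91,0],[0,0,0,0,-1.23,1.03,0],[0,0,0,0,-1.31,1.15,0],[0,0,0,0,-1.39,1.28,0],[0,0,0,0,-1.46,1.41,0],[0,0,0,0,-1.52,1.55,0],[0,0,0,0,-1.58,1.69,0],[0,0,0,0,-1.63,1.83,0],[0,0,0,0,-1.68,1.97,0],[0,0,0,0,-1.68,1.97,0]]]'
python3 - <<'E'
from h import *
st(); print(w2c(observe()['tcp_pos'])); crop(vision.read_camera('side'),230,70,400,270,4,'s20.png')
E
```

```text
time: 26.85
tcp_pos: [0.4697, 0.0133, 0.1072]
eef_rot: [0.721, 0.692, -0.003, -0.005]
force: [0.1, 0.2, -0.5]
finger_gap: 0.002
t26.85 tcp [0.4697 0.0133 0.1072] F [ 0.1  0.2 -0.5] gap 0.2 z [-0.01   0.003 -1.   ] y [ 0.999 -0.041 -0.01 ] q [-0.12  0.3   1.89  0.    0.96 -0.08]
[-0.04272169 -0.001361    0.10723385]
```

View pics/s20.png

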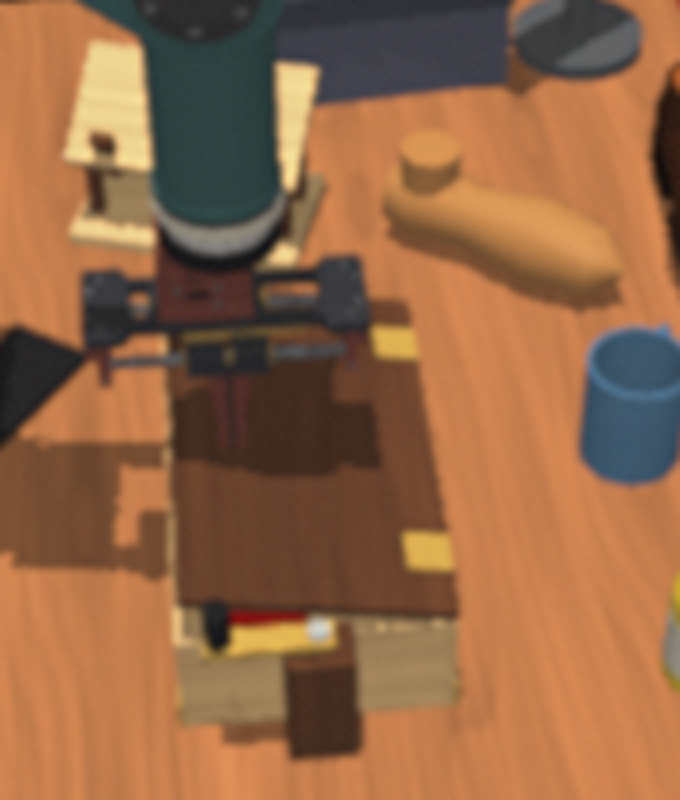

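The lid is nearly shut (θ ≈ 0.2). I'll finish with small steps, watching the force.

```bash
python3 -m creep '[[[0,0,0,0,-0.02,0.12,0],[0,0,0,0,-0.04,0.24,0],[0,0,0,0,-0.05,0.36,0],[0,0,0,0,-0.06,0.46,0],[0,0,0,0,-0.06,0.52,0],[0,0,0,0,-0.06,0.52,0]]]'; python3 -m creep '[[[0,0,0,0,0,0.03,0],[0,0,0,0,0,0.06,0],[0,0,0,0,0,0.08,0],[0,0,0,0,0,0.08,0]]]'
```

```text
time: 27.5
tcp_pos: [0.4663, 0.0136, 0.0811]
eef_rot: [0.721, 0.692, -0.003, -0.005]
force: [-0.5, 0.4, 0.1]
finger_gap: 0.003
time: 27.9
tcp_pos: [0.4664, 0.0136, 0.0794]
eef_rot: [0.721, 0.693, -0.003, -0.005]
force: [-7.2, 0.0, 28.7]
finger_gap: 0.006
```

The force rose to 28.7 N at TCP z 0.0794, so the lid is against the case. I'll rise and check.

```bash
python3 -m creep '[[[0,0,0,0,0,-0.1,0],[0,0,0,0,0,-0.6,0],[0,0,0,0,0,-1.4,0],[0,0,0,0,0,-2.2,0],[0,0,0,0,0,-2.4,0],[0,0,0,0,0,-2.4,0]]]'
python3 - <<'E'
from h import *
st(); im=vision.read_camera('side'); x0,y0,k=240,130,5
c=cv2.resize(im[y0:y0+130,x0:x0+130],None,fx=k,fy=k,interpolation=cv2.INTER_CUBIC)
for th,col in ((0,(0,255,0)),(.05,(255,0,0))):
    e=np.array([-np.cos(th),np.sin(th)]);n=np.array([np.sin(th),np.cos(th)]);h=np.array([.09,.0855])
    P=[c2w([*( (h+r*e+.01*n)[:1]),y,(h+r*e+.01*n)[1]]) for r,y in((0,.15),(.18,.15),(.18,-.15),(0,-.15))]
    u=(proj('side',P)-[x0,y0]+.5)*k; cv2.polylines(c,[u.astype(int)],True,col,1)
P=(proj('side',[c2w([-.062,-.168,.14]),c2w([-.062,-.168,.108])])-[x0,y0]+.5)*k
for p in P: cv2.circle(c,tuple(p.astype(int)),4,(255,255,0),1)
cv2.imwrite('pics/s21.png',c)
E
```

```text
time: 28.5
tcp_pos: [0.4691, 0.0131, 0.201]
eef_rot: [0.721, 0.693, -0.001, -0.003]
force: [0.2, 0.8, -0.6]
finger_gap: 0.004
t28.50 tcp [0.4691 0.0131 0.201 ] F [ 0.2  0.8 -0.6] gap 0.3 z [-0.006  0.003 -1.   ] y [ 0.999 -0.041 -0.006] q [-0.12  0.18  1.78  0.    1.18 -0.08]
```

View pics/s21.png

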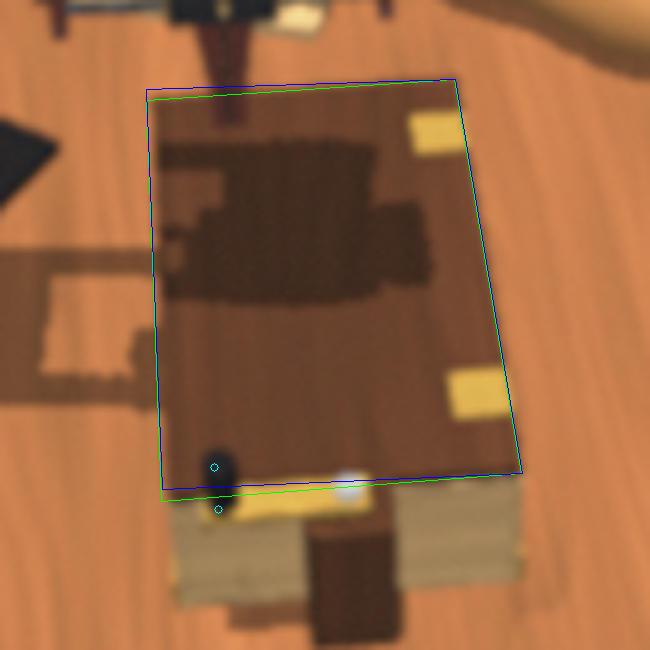

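The lid outline matches the θ = 0 wireframe, and the 28 N stop confirms it is shut. For the catch, the lid contact calibrates the tip to about 16 mm above the TCP height. I'll push the post with the tips at z ≈ 0.119, first going down behind it on the −y side.

Run:
```python
from h import *
from scipy.optimize import brentq
rows(c2w([-.062,-.208,.2]),down(CASE[2])); rows(c2w([-.062,-.208,.103]),down(CASE[2]))
for f in np.arange(0,1.6,.1).tolist()+[1.571]:
    def g(d):
        v=np.array([d*np.sin(f),d*np.cos(f)]); return np.hypot(max(v[0]-13.5,0),max(v[1]-10,0))-9
    d=brentq(g,12,40); print(round(f,2),np.round([-62*np.cos(f)-d*np.sin(f),-168+62*np.sin(f)-d*np.cos(f)],1), 'rel', np.round((np.array([-62*np.cos(f)-d*np.sin(f)+62,-168+62*np.sin(f)-d*np.cos(f)+208])/50),2))
```

```text
row [-0.11 -0.03  0.05] [-4.127 -0.365 -0.019] n>=4.1
row [-0.11 -0.03  0.05] [-4.132 -0.346  1.921] n>=4.6
0.0 [ -62. -187.] rel [0.   0.42]
0.1 [ -63.6 -180.8] rel [-0.03  0.54]
0.2 [ -64.6 -174.7] rel [-0.05  0.67]
0.3 [ -65.1 -168.7] rel [-0.06  0.79]
0.4 [ -65.1 -162.9] rel [-0.06  0.9 ]
0.5 [ -64.8 -157.3] rel [-0.06  1.01]
0.6 [ -64.2 -152. ] rel [-0.04  1.12]
0.7 [ -63.2 -146.8] rel [-0.02  1.22]
0.8 [ -61.4 -141.2] rel [0.01 1.34]
0.9 [ -58.7 -135.5] rel [0.07 1.45]
1.0 [ -55.1 -129.7] rel [0.14 1.57]
1.1 [ -50.5 -124.1] rel [0.23 1.68]
1.2 [ -45. -119.] rel [0.34 1.78]
1.3 [ -39.1 -114.5] rel [0.46 1.87]
1.4 [ -33.  -110.8] rel [0.58 1.94]
1.5 [ -26.9 -107.8] rel [0.7 2. ]
1.57 [ -22.5 -106. ] rel [0.79 2.04]
```

```bash
python3 -m creep '[[[0,0,0,-1,-0.1,0,0],[0,0,0,-2,-0.2,0,0],[0,0,0,-3,-0.3,0,0],[0,0,0,-4,-0.36,0,0],[0,0,0,-4.13,-0.36,0,0],[0,0,0,-4.13,-0.36,0,0],[0,0,0,-4.13,-0.36,0.6,0],[0,0,0,-4.13,-0.36,1.2,0],[0,0,0,-4.13,-0.36,1.7,0],[0,0,0,-4.13,-0.35,1.92,0],[0,0,0,-4.13,-0.35,1.92,0],[0,0,0,-4.13,-0.35,1.92,0]]]'
python3 - <<'E'
from h import *
st(); print(w2c(observe()['tcp_pos'])); crop(vision.read_camera('side'),240,150,360,270,5,'s22.png')
E
```

```text
time: 29.75
tcp_pos: [0.4413, -0.1914, 0.1033]
eef_rot: [0.721, 0.693, -0.002, -0.004]
force: [0.7, 0.3, -0.2]
finger_gap: 0.006
t29.75 tcp [ 0.4413 -0.1914  0.1033] F [ 0.7  0.3 -0.2] gap 0.5 z [-0.009  0.003 -1.   ] y [ 0.999 -0.04  -0.009] q [-0.55  0.32  1.87 -0.    0.95 -0.51]
[-0.06186877 -0.20710606  0.10329404]
```

View pics/s22.png

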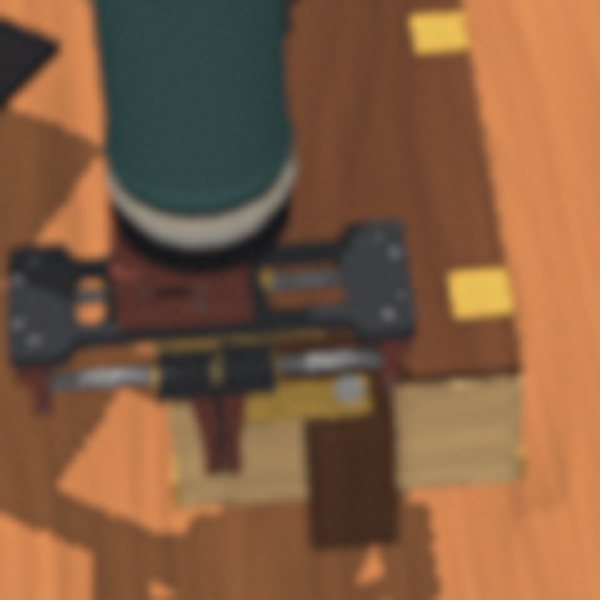

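```bash
python3 -m creep '[[[0,0,0,0.2,0,0,0],[0,0,0,0.4,0,0,0],[0,0,0,0.53,-0.03,0,0],[0,0,0,0.65,-0.05,0,0],[0,0,0,0.77,-0.06,0,0],[0,0,0,0.89,-0.06,0,0],[0,0,0,1,-0.06,0,0],[0,0,0,1.1,-0.04,0,0],[0,0,0,1.21,-0.02,0,0],[0,0,0,1.32,0.01,0,0],[0,0,0,1.44,0.07,0,0],[0,0,0,1.55,0.14,0,0],[0,0,0,1.66,0.23,0,0],[0,0,0,1.66,0.23,0,0]]]'
python3 - <<'E'
from h import *
st(); print(w2c(observe()['tcp_pos'])); crop(vision.read_camera('side'),240,150,360,270,5,'s23.png')
E
```

```text
time: 31.2
tcp_pos: [0.457, -0.1085, 0.1038]
eef_rot: [0.721, 0.693, -0.002, -0.004]
force: [-0.1, -0.3, 0.4]
finger_gap: 0.004
t31.20 tcp [ 0.457  -0.1085  0.1038] F [-0.1 -0.3  0.4] gap 0.3 z [-0.008  0.003 -1.   ] y [ 0.999 -0.039 -0.008] q [-0.38  0.31  1.9  -0.    0.94 -0.34]
[-0.04991591 -0.1236161   0.1038044 ]
```

View pics/s23.png

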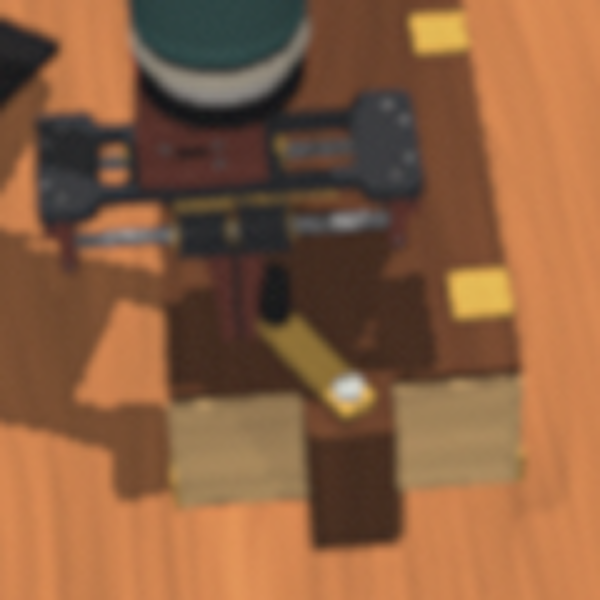

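The catch is at about 60°, with the post just right of the finger at (275,295). I'll keep pushing towards +x.

```bash
python3 -m creep '[[[0,0,0,0.09,0.1,0,0],[0,0,0,0.18,0.22,0,0],[0,0,0,0.26,0.34,0,0],[0,0,0,0.32,0.46,0,0],[0,0,0,0.35,0.55,0,0],[0,0,0,0.35,0.55,0,0]]]'
python3 - <<'E'
from h import *
st(); print(w2c(observe()['tcp_pos'])); crop(vision.read_camera('side'),240,150,360,270,5,'s24.png')
E
```

```text
time: 31.85
tcp_pos: [0.4861, -0.0922, 0.1037]
eef_rot: [0.721, 0.693, -0.002, -0.004]
force: [0.8, 0.9, 0.2]
finger_gap: 0.007
t31.85 tcp [ 0.4861 -0.0922  0.1037] F [0.8 0.9 0.2] gap 0.6 z [-0.007  0.003 -1.   ] y [ 0.999 -0.039 -0.007] q [-0.33  0.34  1.85  0.    0.96 -0.29]
[-0.02159491 -0.10606787  0.10366503]
```

View pics/s24.png

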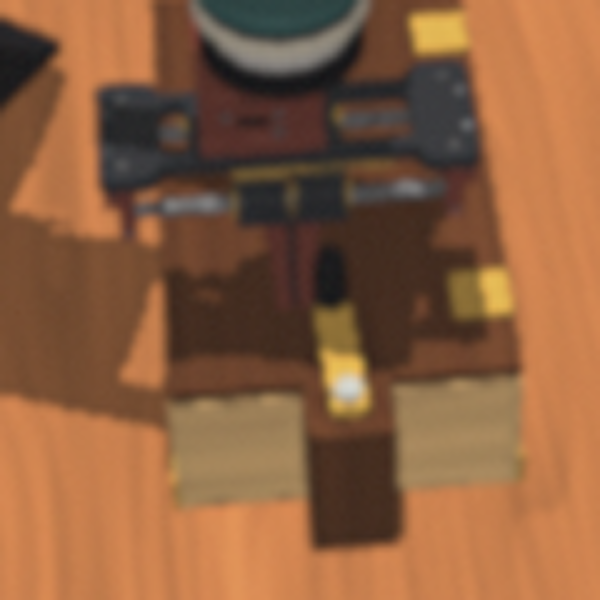

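No stop force yet, so I'll push on gently.

```bash
python3 -m creep '[[[0,0,0,0,0.04,0,0],[0,0,0,0,0.08,0,0],[0,0,0,0,0.08,0,0]]]'; python3 -m creep '[[[0,0,0,0,0.04,0,0],[0,0,0,0,0.08,0,0],[0,0,0,0,0.08,0,0]]]'
```

```text
time: 32.2
tcp_pos: [0.4897, -0.0925, 0.1036]
eef_rot: [0.721, 0.693, -0.002, -0.004]
force: [-0.2, -0.2, -0.1]
finger_gap: 0.007
time: 32.5
tcp_pos: [0.4907, -0.0923, 0.1032]
eef_rot: [0.721, 0.693, -0.004, -0.006]
force: [-8.1, -0.1, 5.5]
finger_gap: 0.01
```

The stop is reached, with −8 N in x. I'll back off towards −x, rise, and check.

```bash
python3 -m creep '[[[0,0,0,0,-0.1,0,0],[0,0,0,0,-0.3,0,0],[0,0,0,0,-0.3,-0.5,0],[0,0,0,0,-0.3,-1.3,0],[0,0,0,-0.5,-0.3,-2.2,0],[0,0,0,-1.5,-0.6,-3,0],[0,0,0,-2.4,-0.8,-3.2,0],[0,0,0,-3.2,-1,-3.2,0],[0,0,0,-3.2,-1,-3.2,0],[0,0,0,-3.2,-1,-3.2,0]]]'
python3 - <<'E'
from h import *
st(); im=vision.read_camera('side'); t=vision.read_camera('top'); x0,y0,k=240,130,5
c=cv2.resize(im[y0:y0+130,x0:x0+130],None,fx=k,fy=k,interpolation=cv2.INTER_CUBIC)
e=lambda th,r,y:(lambda q:c2w([q[0],y,q[1]]))(np.array([.09,.0855])+r*np.array([-np.cos(th),np.sin(th)])+.01*np.array([np.sin(th),np.cos(th)]))
for th,col in ((0,(0,255,0)),):
    u=(proj('side',[e(th,r,y) for r,y in((0,.15),(.18,.15),(.18,-.15),(0,-.15))])-[x0,y0]+.5)*k; cv2.polylines(c,[u.astype(int)],True,col,1)
for f in (1.571,1.4):
    p=(proj('side',c2w([-.062*np.cos(f),-.168+.062*np.sin(f),.14]))[0]-[x0,y0]+.5)*k; cv2.circle(c,tuple(p.astype(int)),3,(255,255,0) if f>1.5 else (255,0,255),1)
cv2.imwrite('pics/s25.png',c); cv2.imwrite('pics/t25.png',t); crop(t,230,150,380,260,5,'c25.png')
E
```

```text
time: 33.5
tcp_pos: [0.4361, -0.2519, 0.2634]
eef_rot: [0.722, 0.692, -0.003, -0.006]
force: [0.0, 0.1, 0.0]
finger_gap: 0.005
t33.50 tcp [ 0.4361 -0.2519  0.2634] F [0.  0.1 0. ] gap 0.4 z [-0.013  0.004 -1.   ] y [ 0.999 -0.042 -0.013] q [-0.66  0.18  1.62 -0.    1.35 -0.61]
```

View pics/s25.png

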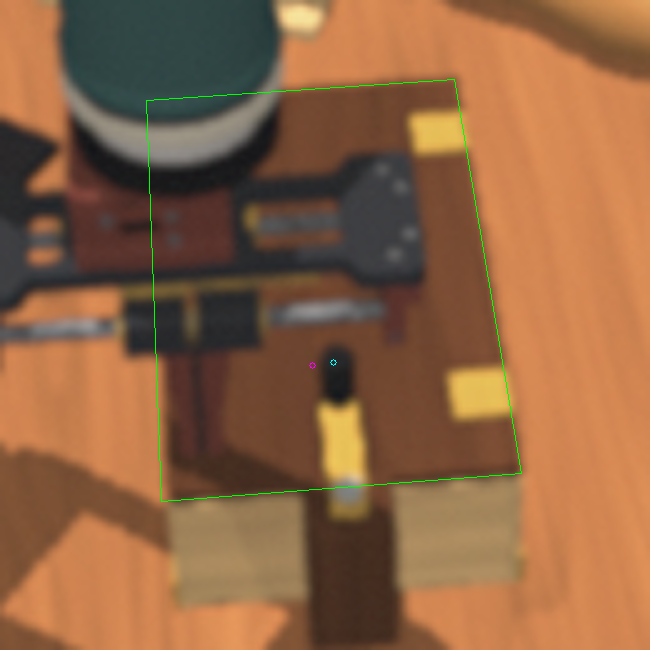

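View pics/t25.png

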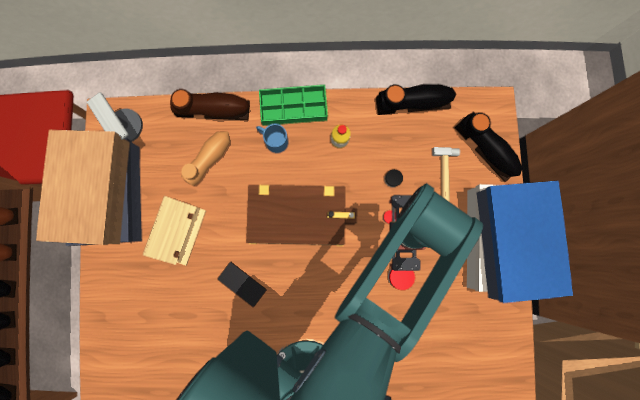

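View pics/c25.png

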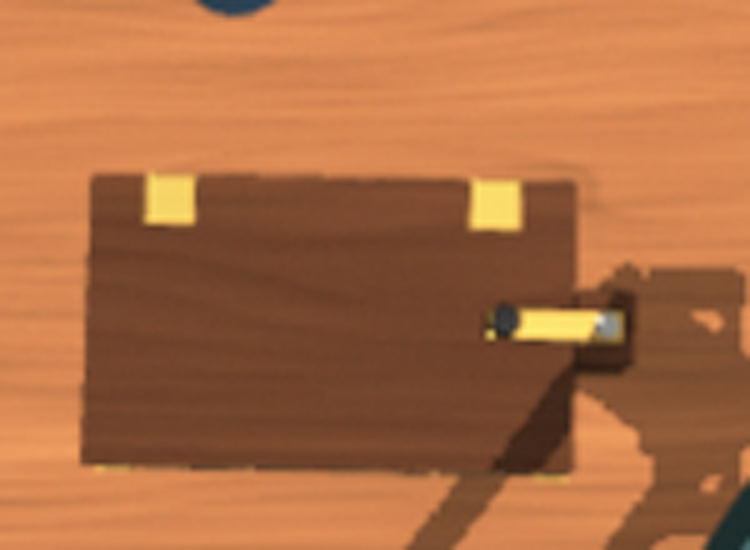

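The catch lies along +y across the shut lid, and the post is at the position predicted for 1.571 rad. The bystanders are in place and the gripper is clear, so I'll hand in.

Run:
```python
from rig import workorder
print(workorder.hand_in())
```

```text
the job is handed in; nothing more can be done
None
```

I packed the case, shut the lid, swung the catch across and handed the job in at about 33.5 s of 72 s. The hand-in reports no verdict, so this rests on my own checks.

- **Brush and tin:** I set the brush bristles down in the long compartment and the medium red tin upright in the small one. Each went down to a light floor contact before release: the vertical force went from −2.5 to +2.8 N for the brush and reached 7.6 N for the tin. Both looked upright and in place just before the lid was moved, and they can't be seen now that it is shut.
- **Lid:** I lowered it along its arc at about 1 rad/s or less, ending on a firm 29 N stop. In the last pictures its outline matches the fully shut position.
- **Catch:** I pushed it until the stop pushed back with 8 N. The post then sat where it should at 1.57 rad.
- **Bystanders:** All those in view were where they started. The arm hid the white tin in the last top view, but it had not moved when last seen.

**Mismatch found:** the fingertips turned out to be about 16–18 mm behind the TCP, not 8 mm ahead as stated. Because of that, my first try at the tin closed on top of its lid with about 8 N and did not grip it. The tin did not visibly move, and I measured the offset in two cameras and gripped it lower.

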